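Rebalance a loaded centrifuge rotor

ROBOT

A 7-joint arm with a two-finger parallel gripper is mounted at the origin on a cart in front of the work surface, level with it; the furniture and walls round the work are solid. World frame = base frame: x ahead of the robot, y to its left, z up, the work surface at z = 0. Lengths are in m, angles in degrees, forces in N, time in s.
With the tool pointing down it reaches from about 0.425 to 0.875 m from the base axis. Payload 4.7 kg.
Tool frame: the origin (TCP) lies midway between the tips of the shut fingers; the grasp point (between the pads) lies 19 mm behind it; z points along the fingers, y is the line along which they close (so a half turn about z gives the same grasp; the last joint's range is limited). The gripper opens to 87 mm and grips with 3 to 60 N. Pads are 19 mm wide; open, the fingers measure 117 mm over their backs; the gripper's body (75 mm by 190 mm) begins 51 mm behind the grasp point.
Start: joints at [69.448, 18.392, -4.016, 83.108, 1.295, 78.541, -3.26], TCP at [0.237, -0.605, 0.223] pointing down, gripper open.
Joint ranges: [-163.93, 163.93], [-17.29, 119.83], [-79.2, 71.16], [3.27, 140.29], [-89.18, 269.18], [5.43, 117.66], [-154.24, 154.24]. Speed limits (degrees/s): [147.25, 147.25, 180, 180, 180, 180, 180].

INTERFACE

Orientations are given as [roll, pitch, yaw] about the fixed x, y, z axes, in that order (R = Rz(yaw) Ry(pitch) Rx(roll)).
In Python, from cell import env gives the robot as it stands. The module is installed in compiled form; this text tells all that it offers.
- The arm moves only by the tool step_arm, never from a script. Its argument "rows" is a list of rows, each an object with "angular": the turn, a rotation vector about the tool's x, y, z in units of pi rad (1.0 is pi rad), a list of three; "slide": the shift along the tool's x, y, z in units of 500 mm (1.0 is 500 mm), a list of three; "jaw": the opening, from 0 (shut) to 1 (fully open). A call has 1 to 10 rows; each row shifts and turns the commanded pose from where the row before left it, along the tool's axes as they then stand; what a row does not reach is not made up. A row lasts 1/8 s, in which the tool goes at most 62.5 mm and 10.7 degrees, less where a joint would pass 70% of its speed; a pose out of reach is approached as far as the arm can. A call with a number of a shift or a turn outside -1 to 1 is refused whole. A call with a gripper value outside its range is refused whole. The fingers move at their own pace and stop on an object; "newtons" is the grip in N (left out, the last holds). Time passes only in rows, so rows that do not move let the fingers close. It gives the time, the measured TCP pose, the force, the opening and the grip force at its end, in the units of the state.
- env.get_obs(): the state, without advancing time (a new reading comes with each control period).
- env.read_camera(name): name is "side" or "top"; returns the picture (420x560x3 uint8, red, green, blue); there is no depth.
- env.camera_info(name): a dict with "fx", "fy", "cx", "cy" (pixels), "k1" (the pictures are not rectified: a ray, as slopes to the right and down, at radius r is drawn at 1 + k1 r^2 times it, then the intrinsics apply), "R" (3x3) and "t" (3): a world point X has camera coordinates R X + t. Camera axes: x right, y down, z forward; pixel columns grow to the right and rows downward; lengths in m; the calibration is good to about 2 mm. A picture is of the moment at which its call begins. camera_info takes no time and is no camera call.
- env.sign_off(): hands the job in; it is judged then, once.
The state is a dict: "time_s": time; "qpos": joint angles; "joint_velocities": joint speeds; "effort": joint torques, N m; "tool_pos": TCP position; "tool_rot": TCP orientation; "force": force on the tool from outside, world axes, zero at the start; "wrist_torque": the same for the moment, N m; "grip_width": finger opening in m; "grasp_force": force on a finger pad.
Only numpy, scipy, OpenCV 4.12 (cv2) and the standard library are available. Lean on these libraries where they do the work, as an engineer would, in place of code of your own. Each camera call takes 0.05 s, during which the arm holds its last target. There are 200 camera calls.

TASK

The six tubes in the swing-out rotor are loaded out of balance: change their places (free cells of the foam rack can hold a tube meanwhile) until each sample, with a solid colour sticker on its cap, sits directly across the rotor from its counterweight, with a sticker of the same colour with a black centre. At the end all six are back in the rotor, upright, fully down in their buckets and let go; it does not matter which buckets a pair uses. Leave the plain tube in the rack and the blue-capped bottle where they stand.

Things in the scene. Friction and masses are not known exactly. Their poses are not given: they have to be found in the camera images.
- rotor: swing-out rotor, 206 wide, on a fixed stand; turns about z with light friction, stays where left. Origin on its axis at bench height. 6 upright buckets 80 from the axis at 0, 60.. 300 deg from its x. Rim 90 high, 40 wide outside, bore 31 wide; floor 34 high (a seated tube's origin; cap top 150). Arms below 83, centre knob 32 wide to 111
- foam_rack: white foam tube rack, 78 x 200 x 50, fixed. Origin at the centre of its underside, y along the 200 side. Ten square cells 29 wide, top at 50, floor at 10: centres at x = -18 or 18, y = -80, -40, 0, 40, 80. The cell x = -18, y = 80 holds the plain tube, the other nine are free
- blue_sample: the blue sample: orange-capped 50 ml tube, on the cap's top a solid blue round sticker, 28 wide. 116 tall; clear body 28 wide with a conical foot (10 wide at the bottom, full width 16 above it), cap 35 wide from 101 up. Origin at the centre of its bottom, z up the tube; round, yaw means nothing. 55 g. Starts in a rotor bucket
- blue_weight: counterweight of the blue sample, of equal weight: orange-capped 50 ml tube, on the cap's top a blue round, black-centred (12 wide) sticker, 28 wide. 116 tall; clear body 28 wide with a conical foot (10 wide at the bottom, full width 16 above it), cap 35 wide from 101 up. Origin at the centre of its bottom, z up the tube; round, yaw means nothing. 55 g. Starts in a rotor bucket
- green_sample: the green sample: orange-capped 50 ml tube, on the cap's top a solid green round sticker, 28 wide. 116 tall; clear body 28 wide with a conical foot (10 wide at the bottom, full width 16 above it), cap 35 wide from 101 up. Origin at the centre of its bottom, z up the tube; round, yaw means nothing. 45 g. Starts in a rotor bucket
- green_weight: counterweight of the green sample, of equal weight: orange-capped 50 ml tube, on the cap's top a green round, black-centred (12 wide) sticker, 28 wide. 116 tall; clear body 28 wide with a conical foot (10 wide at the bottom, full width 16 above it), cap 35 wide from 101 up. Origin at the centre of its bottom, z up the tube; round, yaw means nothing. 45 g. Starts in a rotor bucket
- white_sample: the white sample: orange-capped 50 ml tube, on the cap's top a solid white round sticker, 28 wide. 116 tall; clear body 28 wide with a conical foot (10 wide at the bottom, full width 16 above it), cap 35 wide from 101 up. Origin at the centre of its bottom, z up the tube; round, yaw means nothing. 35 g. Starts in a rotor bucket
- white_weight: counterweight of the white sample, of equal weight: orange-capped 50 ml tube, on the cap's top a white round, black-centred (12 wide) sticker, 28 wide. 116 tall; clear body 28 wide with a conical foot (10 wide at the bottom, full width 16 above it), cap 35 wide from 101 up. Origin at the centre of its bottom, z up the tube; round, yaw means nothing. 35 g. Starts in a rotor bucket
- plain_tube: the same kind of tube with a plain orange cap without sticker, in a corner cell of the foam rack; it does not belong to this run and stays there. 116 tall, origin at the centre of its bottom
- blue_bottle: clear reagent bottle with a blue screw cap, 58 in diameter, 98 tall, origin at the centre of its underside; stands on the bench behind the work and stays there

How it is judged:
By the outcome, as a careful person would: the job done as asked, in the order asked, and still so for the second after the job is handed in, with the robot touching nothing.
It also fails if it takes over 109 s, if anything falls off the work surface, if the arm or the gripper's body presses on something with over 40 N, if the wrist force passes 120 N, or if a joint passes its speed limit or range.

## Working session

There is one attempt and no reset: what is moved stays moved. The work goes in short steps, Python scripts to look and compute and a tool call to move; the robot and the scene stay as the last step left them, time stands still between calls to the robot, and variables do not carry over. Pictures are saved under pics/ and viewed, at most 17 in all, crops included, and the job is handed in when it is done.

Besides the shell and the picture viewer there is one more tool, called after "Request:" in YAML: its name, and indented under it one key for each argument. step_arm: Moves the arm, as the interface text tells. Shifts and turns lie within -1 to 1; 1 stands for 500 mm of shift or pi rad of turn. Its arguments: {"type":"object","properties":{"rows":{"type":"array"},"newtons":{"type":"number"}},"required":["rows"]}

```bash
mkdir -p pics; python3 - <<'E'
from cell import env
import cv2
for n in("top","side"):
    cv2.imwrite(f"pics/{n}0.png",env.read_camera(n)[:,:,::-1]); print(env.camera_info(n))
print(env.get_obs())
E
```

```text
{'fx': 424.5926771220072, 'fy': 424.5926771220072, 'cx': 278.91905502704344, 'cy': 211.54415531877262, 'k1': -0.06859154017902068, 'R': array([[ 0.02540749, -0.99851887,  0.04810958],
       [-0.98634117, -0.03287409, -0.16140132],
       [ 0.16274382, -0.04335166, -0.98571552]]), 't': array([0.10676248, 0.60262132, 0.81443047])}
{'fx': 460.3295462914054, 'fy': 460.3295462914054, 'cx': 278.4058856352475, 'cy': 206.53671446282536, 'k1': -0.14813552329602317, 'R': array([[-0.99776791, -0.06661341,  0.00467436],
       [-0.03946502,  0.53176306, -0.84597315],
       [ 0.0538675 , -0.84426933, -0.53320501]]), 't': array([0.577007  , 0.00099707, 0.98084014])}
{'time_s': 0.1, 'qpos': array([69.44904464, 18.43265315, -4.01429565, 83.16754139,  1.29604884,
       78.54220164, -3.260859  ]), 'joint_velocities': array([-0.04951304, -0.08226878,  0.10972876, -0.2278009 , -0.04907481,
        0.03432403, -0.00980999]), 'effort': array([ 6.46002609e-04, -4.92569268e+01, -4.05090423e-01, -3.13400209e+01,
       -6.41427655e-02,  3.94986849e-02,  8.60575278e-05]), 'tool_pos': array([ 0.23648784, -0.60491706,  0.22159846]), 'tool_rot': array([-1.79902890e+02,  6.96717479e-03,  2.13587249e+01]), 'force': array([ 0.03224994, -0.6620752 ,  0.09277783]), 'wrist_torque': array([ 0.0952291 ,  0.02838896, -0.00162025]), 'grasp_force': 0.0, 'grip_width': 0.08653789362963123}
```

View pics/top0.png

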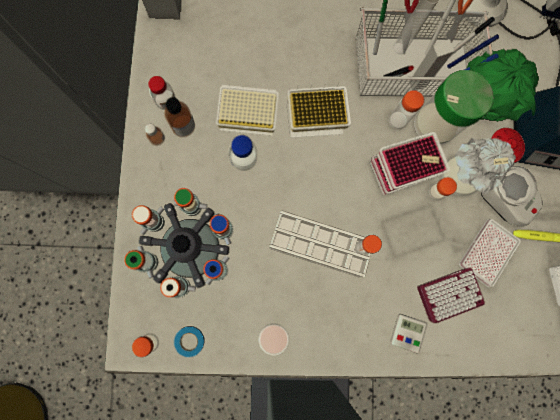

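View pics/side0.png

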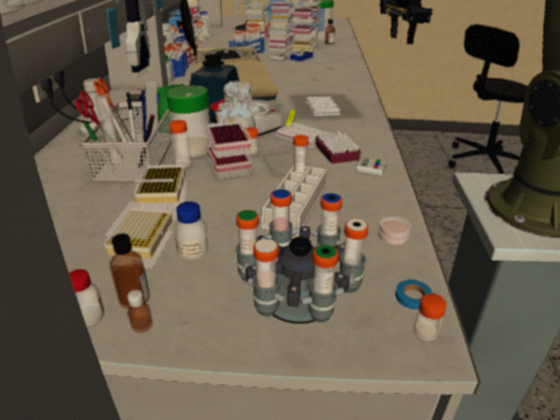

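The top view shows the rotor centre near (181,243). Caps are at green (184,197), blue (219,224), blue (213,269), white (171,287), green (134,260) and white (143,215). The rack is near (320,243) with the plain tube at (372,244). I'll zoom in to tell the stickers apart and measure them.

```bash
cat > h.py <<'E'
import numpy as np, cv2
from cell import env
def info(n):
    i=env.camera_info(n); K=np.array([[i['fx'],0,i['cx']],[0,i['fy'],i['cy']],[0,0,1.]])
    return K,np.array([i['k1'],0,0,0,0.]),np.array(i['R']),np.array(i['t'])
def world(n,uv,z):
    K,D,R,t=info(n)
    p=cv2.undistortPoints(np.array(uv,float).reshape(-1,1,2),K,D)[:,0]
    d=np.c_[p,np.ones(len(p))]@R; c=-R.T@t
    return c+d*((z-c[2])/d[:,2])[:,None]
def pix(n,X):
    K,D,R,t=info(n)
    return cv2.projectPoints(np.array(X,float).reshape(-1,1,3),cv2.Rodrigues(R)[0],t,K,D)[0][:,0]
def orange(n,im):
    h=cv2.cvtColor(im,cv2.COLOR_RGB2HSV)
    return (((h[...,0]<14)|(h[...,0]>176))&(h[...,1]>150)&(h[...,2]>110)).astype(np.uint8)
E
python3 - <<'E'
from h import *
im=cv2.imread("pics/top0.png")
c=cv2.resize(im[180:310,110:390],None,fx=2.85,fy=2.85,interpolation=cv2.INTER_CUBIC)
cv2.imwrite("pics/c0.png",c)
s=cv2.imread("pics/side0.png"); cv2.imwrite("pics/s0.png",cv2.resize(s[180:330,220:380],None,fx=4,fy=4,interpolation=cv2.INTER_CUBIC))
m=orange('top',im[:,:,::-1])
P={}
for a in [(184,197),(219,224),(213,269),(171,287),(134,260),(143,215),(372,244)]:
    w=np.zeros_like(m); cv2.circle(w,a,16,1,-1)
    q=np.argwhere(m*w)[:,::-1]
    # hull of cap ring -> min enclosing circle
    (cx,cy),r=cv2.minEnclosingCircle(q.astype(np.float32))
    print(a,cx,cy,r,len(q),world('top',[(cx,cy)],.143)[0].round(4))
print(pix('top',[[.6,.0,.0]]))
E
```

```text
(184, 197) 183.19273376464844 197.1201171875 9.436511993408203 57 [0.6038 0.3011 0.143 ]
(219, 224) 218.5 223.5 9.617792129516602 66 [0.5582 0.2356 0.143 ]
(213, 269) 212.60435485839844 268.5608825683594 9.738480567932129 73 [0.4783 0.2422 0.143 ]
(171, 287) 169.5 287.0 9.708344459533691 55 [0.4442 0.3154 0.143 ]
(134, 260) 133.37049865722656 259.2554016113281 9.621766090393066 61 [0.4902 0.3815 0.143 ]
(143, 215) 141.09091186523438 214.43182373046875 9.494792938232422 53 [0.5699 0.3739 0.143 ]
(372, 244) 371.6363525390625 243.90908813476562 9.55636215209961 272 [ 0.5298 -0.0398  0.143 ]
[[335.64584518 216.57331149]]
```

View pics/c0.png

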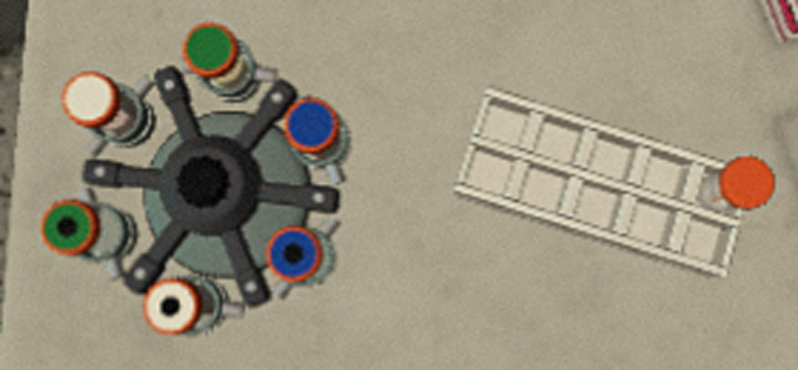

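View pics/s0.png

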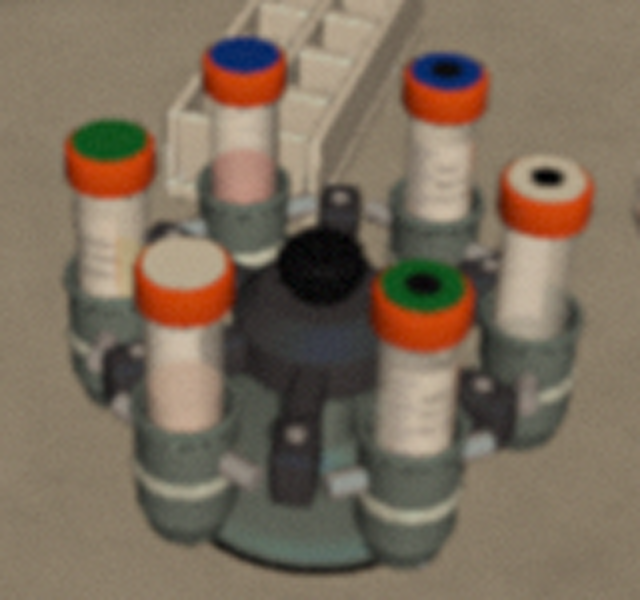

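The crops give the clockwise order: green_s A, blue_s B, blue_w C, white_w D, green_w E, white_s F. That leaves A–D, B–E and C–F mismatched. The fix is a 3-cycle of the counterweights: D→rack, E→D, C→E, rack→C. Next I'll fit the rotor and rack poses.

```bash
cat > fit.py <<'E'
from h import *
from scipy.optimize import least_squares, differential_evolution, minimize
im={n:cv2.imread(f"pics/{n}0.png")[:,:,::-1] for n in("top","side")}
# rotor: project cap ring centres; use sticker+cap silhouette from cap contours (hull of orange) vs projected cap hull
th=np.linspace(0,2*np.pi,24,endpoint=False)
ring=np.c_[np.cos(th),np.sin(th)]*.0175
def capbox(n,x,y,zt):
    P=np.r_[np.c_[ring+[x,y],np.full(24,zt)],np.c_[ring+[x,y],np.full(24,zt-.015)]]
    p=pix(n,P); return np.r_[p.min(0),p.max(0)]
seed=np.array([[.6038,.3011],[.5582,.2356],[.4783,.2422],[.4442,.3154],[.4902,.3815],[.5699,.3739]])
def meas(n,x,y,zt):
    b=capbox(n,x,y,zt); m=orange(n,im[n]); k,l,s,c=cv2.connectedComponentsWithStats(m)
    M=np.zeros_like(m); a=np.round(b).astype(int); M[a[1]-5:a[3]+6,a[0]-5:a[2]+6]=1
    q=np.argwhere(m*M)[:,::-1]; return np.r_[q.min(0),q.max(0)]+np.array([-.5,-.5,.5,.5])
for n in im:
    f=lambda s:np.r_[0.]
for cams in (["top"],["side"],["top","side"]):
    B={(n,i):meas(n,*seed[i],.15) for n in cams for i in range(6)}
    def bx(p,i): a=p[2]-i*np.pi/3; return p[0]+.08*np.cos(a),p[1]+.08*np.sin(a)
    def res(p): return np.concatenate([capbox(n,*bx(p,i),.15)-B[n,i] for n,i in B])
    r=least_squares(res,[.524,.308,0.0],loss='soft_l1')
    print(cams,r.x[:2].round(4),np.degrees(r.x[2]).round(2),'rms px',np.sqrt(np.mean(res(r.x)**2)).round(2))
rot=r.x
for i,c in enumerate("ABCDEF"): print(c,np.round(bx(rot,i),4),'radial deg',round(np.degrees(rot[2])-60*i,1))
# plain
for cams in (["top"],["side"],["top","side"]):
    B={n:meas(n,.53,-.034,.126) for n in cams}
    rp=least_squares(lambda p:np.concatenate([capbox(n,*p,.126)-B[n] for n in B]),[.53,-.034],loss='soft_l1')
    print('plain',cams,rp.x.round(4),rp.fun.round(1))
# rack edges
def lines():
    L=[];s=np.linspace(0,1,60)[:,None]
    def rect(cx,cy,hx,hy):
        c=np.array([[cx-hx,cy-hy],[cx+hx,cy-hy],[cx+hx,cy+hy],[cx-hx,cy+hy]])
        for k in range(4): L.append(c[k]+(c[(k+1)%4]-c[k])*s)
    rect(0,0,.039,.1);L[:]=L*2
    for x in(-.018,.018):
        for y in(-.08,-.04,0,.04,.08):
            if (x,y)!=(-.018,.08): rect(x,y,.0145,.0145)
    return np.vstack(L)
Q=lines()
def grad(n):
    g=cv2.GaussianBlur(cv2.cvtColor(im[n],cv2.COLOR_RGB2GRAY).astype(np.float32),(0,0),.8)
    return cv2.GaussianBlur(np.minimum(np.hypot(cv2.Sobel(g,-1,1,0),cv2.Sobel(g,-1,0,1)),120),(0,0),.7)
G={n:grad(n) for n in im}
def cost(p,cams):
    c,s=np.cos(p[2]),np.sin(p[2]); X=np.c_[Q@np.array([[c,s],[-s,c]])+p[:2],np.full(len(Q),.05)]
    return -sum(cv2.remap(G[n],pix(n,X).astype(np.float32)[None],None,cv2.INTER_LINEAR).mean() for n in cams)
for cams in (["top"],["top","side"]):
    r=differential_evolution(cost,[(.50,.58),(0.0,.09),(2.7,3.05)],args=(cams,),seed=1,popsize=20,maxiter=80)
    c,s=np.cos(r.x[2]),np.sin(r.x[2]); Rr=np.array([[c,-s],[s,c]])
    print('rack',cams,r.x[:2].round(4),np.degrees(r.x[2]).round(2),r.fun,'plain cell',(r.x[:2]+Rr@[-.018,.08]).round(4))
for k in [(-.018,0),(.018,-.04),(.018,0),(-.018,-.04),(-.018,-.08),(.018,-.08)]: print(k,(r.x[:2]+Rr@k).round(4))
E
python3 fit.py
python3 - <<'E'
from scipy.spatial.transform import Rotation as R
print(R.from_euler('xyz',[180,0,21.36],degrees=True).as_matrix().round(2))
E
```

```text
['top'] [0.5243 0.3078] -5.03 rms px 1.24
['side'] [0.5252 0.3128] -4.88 rms px 2.76
['top', 'side'] [0.5249 0.3093] -5.07 rms px 2.5
A [0.6046 0.3023] radial deg -5.1
B [0.5586 0.2368] radial deg -65.1
C [0.4789 0.2438] radial deg -125.1
D [0.4452 0.3164] radial deg -185.1
E [0.4912 0.3819] radial deg -245.1
F [0.5709 0.3748] radial deg -305.1
plain ['top'] [ 0.5328 -0.046 ] [-1.3 -0.7  1.3  0.7]
plain ['side'] [ 0.5354 -0.0425] [-0.8 -1.2  0.8  0.9]
plain ['top', 'side'] [ 0.5339 -0.0454] [-1.7 -1.4  1.   0.1 -0.  -1.7  1.5  0.3]
rack ['top'] [0.5321 0.0367] 163.93 -85.91964 plain cell [ 0.5272 -0.0451]
[[ 0.93  0.36  0.  ]
 [ 0.36 -0.93 -0.  ]
 [ 0.    0.   -1.  ]]Traceback (most recent call last):
  File "fit.py", line 50, in <module>
    r=differential_evolution(cost,[(.50,.58),(0.0,.09),(2.7,3.05)],args=(cams,),seed=1,popsize=20,maxiter=80)
    return fun(*args, **kwargs)
    ret = solver.solve()
    next(self)
    ~~~~^^^^^^
    energy = self.func(parameters)
    return self.f(x, *self.args)
           ~~~~~~^^^^^^^^^^^^^^^
  File "fit.py", line 48, in cost
    return -sum(cv2.remap(G[n],pix(n,X).astype(np.float32)[None],None,cv2.INTER_LINEAR).mean() for n in cams)
            ~~~^^^^^^^^^^^^^^^^^^^^^^^^^^^^^^^^^^^^^^^^^^^^^^^^^^^^^^^^^^^^^^^^^^^^^^^^^^^^^^^^^^^^^^^^^^^^^^
  File "fit.py", line 48, in <genexpr>
    return -sum(cv2.remap(G[n],pix(n,X).astype(np.float32)[None],None,cv2.INTER_LINEAR).mean() for n in cams)
                               ~~~^^^^^
  File "h.py", line 12, in pix
    K,D,R,t=info(n)
            ~~~~^^^
  File "h.py", line 4, in info
    i=env.camera_info(n); K=np.array([[i['fx'],0,i['cx']],[0,i['fy'],i['cy']],[0,0,1.]])
ValueError: time passes only in moves, steps and waits
```

```bash
python3 - <<'E'
import re
s=open('h.py').read()
s=s.replace("def info(n):\n    i=env.camera_info(n);","""import pickle,os
if not os.path.exists('cam.pkl'): pickle.dump({n:env.camera_info(n) for n in('top','side')},open('cam.pkl','wb'))
CI=pickle.load(open('cam.pkl','rb'))
def info(n):
    i=CI[n];""")
open('h.py','w').write(s)
f=open('fit.py').read()
f=f.replace('(["top"],["top","side"]):\n    r=diff','(["top"],["side"],["top","side"]):\n    r=diff')
f+='''
o=[]
for n,b in(("top",(210,330,185,285,6)),("side",(255,335,160,235,7))):
    c=cv2.resize(im[n][b[2]:b[3],b[0]:b[1],::-1].copy(),None,fx=b[4],fy=b[4],interpolation=cv2.INTER_CUBIC)
    b=(b[0]+40*0,)+b[1:]
    X=np.c_[Q@Rr.T+r.x[:2],np.full(len(Q),.05)]
    for u in pix(n,X): cv2.circle(c,tuple(int(v) for v in ((u+.5-[b[0],b[2]])*b[4])),0,(0,0,255),-1)
    cv2.imwrite(f"pics/ov_{n}.png",c)
'''
f=f.replace("(210,330,185,285,6)","(265,390,200,285,6)")
open('fit.py','w').write(f)
E
python3 fit.py | grep -v "^[A-F] \|^\["
```

```text
plain ['top'] [ 0.5328 -0.046 ] [-1.3 -0.7  1.3  0.7]
plain ['side'] [ 0.5354 -0.0425] [-0.8 -1.2  0.8  0.9]
plain ['top', 'side'] [ 0.5339 -0.0454] [-1.7 -1.4  1.   0.1 -0.  -1.7  1.5  0.3]
rack ['top'] [0.5321 0.0367] 163.93 -85.91964 plain cell [ 0.5272 -0.0451]
rack ['side'] [0.5322 0.0395] 164.27 -69.712890625 plain cell [ 0.5279 -0.0423]
rack ['top', 'side'] [0.5323 0.0369] 164.11 -154.89096 plain cell [ 0.5277 -0.045 ]
(-0.018, 0) [0.5496 0.032 ]
(0.018, -0.04) [0.5259 0.0803]
(0.018, 0) [0.515  0.0418]
(-0.018, -0.04) [0.5605 0.0705]
(-0.018, -0.08) [0.5715 0.1089]
(0.018, -0.08) [0.5369 0.1188]
```

View pics/ov_top.png

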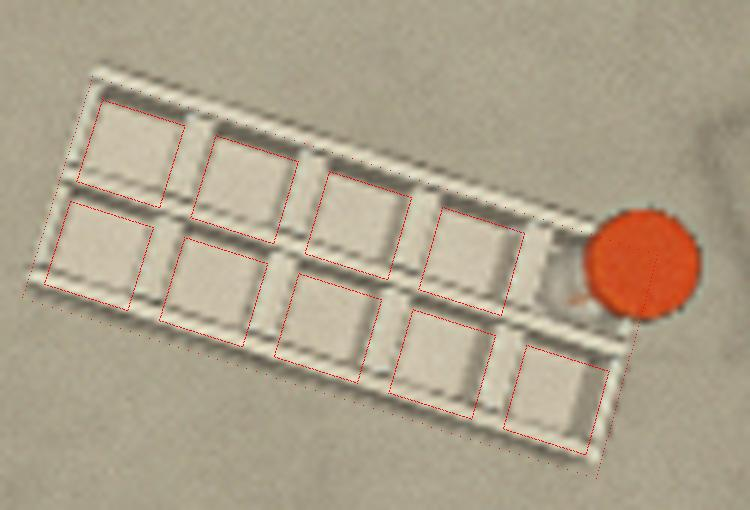

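The overlay shows the edge fit sitting about 2 px too low (a wrong local match). The top-face corners are at crop (95,67), (30,281) and (598,460). I'll refit on wall brightness.

```bash
python3 - <<'E'
f=open('fit.py').read()
a=f.index("Q=lines()"); b=f.index("for cams in",a)
f=f[:a]+'''Q=lines()
print(world("top",np.array([[95,67],[30,281],[598,460]])/6+[265,200],.05).round(4))
gx,gy=np.meshgrid(np.arange(-.046,.0461,.0007),np.arange(-.107,.1071,.0007)); W=np.c_[gx.ravel(),gy.ravel()]
inn=(abs(W[:,0])<.0385)&(abs(W[:,1])<.0995); near=(W[:,0]<.02)&(W[:,1]>.04)
cell=(abs(abs(W[:,0])-.018)<.0145)&(abs((W[:,1]+.02)%.04-.02)<.0145)
wall=W[inn&~cell&~((W[:,0]<.01)&(W[:,1]>.05))]
out=W[((abs(W[:,0])>.040)|(abs(W[:,1])>.101))&~((W[:,0]<.01)&(W[:,1]>.05))]
cel=W[inn&cell&~((W[:,0]<.01)&(W[:,1]>.05))]
G={n:cv2.cvtColor(im[n],cv2.COLOR_RGB2GRAY).astype(np.float32) for n in im}
def cost(p,cams):
    c,s=np.cos(p[2]),np.sin(p[2]); M=np.array([[c,s],[-s,c]]); t=0
    for n in cams:
        v=[cv2.remap(G[n],pix(n,np.c_[q@M+p[:2],np.full(len(q),.05)]).astype(np.float32)[None],None,cv2.INTER_LINEAR).mean() for q in(wall,out,cel)]
        t-=2*v[0]-v[1]-v[2]
    return t
'''+f[b:]
f=f.replace("popsize=20,maxiter=80","popsize=10,maxiter=25")
open('fit.py','w').write(f)
E
python3 fit.py | grep -v "^[A-F] \|^\['"
```

```text
plain ['top'] [ 0.5328 -0.046 ] [-1.3 -0.7  1.3  0.7]
plain ['side'] [ 0.5354 -0.0425] [-0.8 -1.2  0.8  0.9]
plain ['top', 'side'] [ 0.5339 -0.0454] [-1.7 -1.4  1.   0.1 -0.  -1.7  1.5  0.3]
[[ 0.5995  0.1207  0.05  ]
 [ 0.5269  0.1405  0.05  ]
 [ 0.4726 -0.0502  0.05  ]]
rack ['top'] [0.5386 0.036 ] 163.8 -38.80400085449219 plain cell [ 0.5336 -0.0458]
rack ['side'] [0.5128 0.0127] 167.88 -31.416718 plain cell [ 0.5137 -0.0693]
rack ['top', 'side'] [0.5277 0.    ] 164.16 -55.588897705078125 plain cell [ 0.5232 -0.0818]
(-0.018, 0) [ 0.545  -0.0049]
(0.018, -0.04) [0.5213 0.0434]
(0.018, 0) [0.5104 0.005 ]
(-0.018, -0.04) [0.556  0.0336]
(-0.018, -0.08) [0.5669 0.0721]
(0.018, -0.08) [0.5323 0.0819]
```

View pics/ov_top.png

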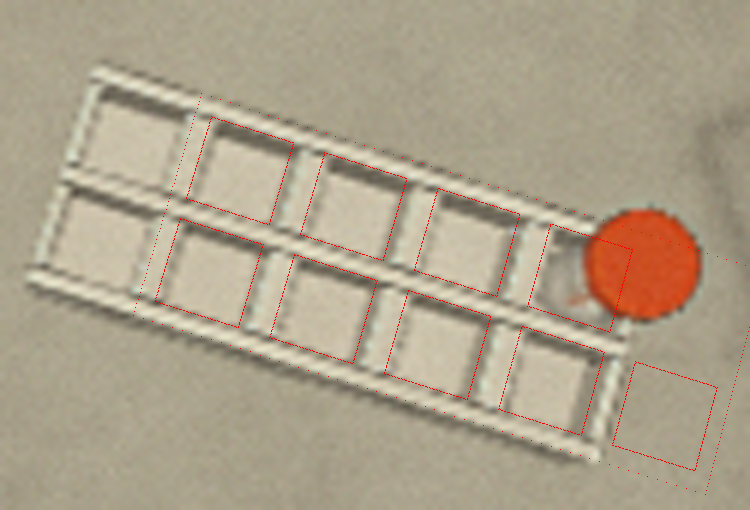

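The top-only fit agrees with both the corners and the plain tube (cell (.5336,-.0458) against tube (.5328,-.046)), so I take the rack as (.538,.036), yaw 163.8°. Next I'll write a planner that prints the rows.

```bash
cat > pl.py <<'E'
# usage: pl.py x,y,z,yaw[,n] ...  -> rows (tool axes, units) from the measured pose through the waypoints
import sys, numpy as np
from cell import env
from scipy.spatial.transform import Rotation as R
o=env.get_obs(); p=np.array(o['tool_pos']); r=R.from_euler('xyz',o['tool_rot'],degrees=True)
print('t',round(o['time_s'],2),'p',p.round(4),'rpy',np.round(o['tool_rot'],2),'F',np.round(o['force'],1),'w',round(o['grip_width'],4),'g',round(o['grasp_force'],1),'q7',round(o['qpos'][6]))
for a in sys.argv[1:]:
    v=[float(s) for s in a.split(',')]; q=np.array(v[:3]); g=R.from_euler('xyz',[180,0,v[3]],degrees=True)
    rv=(r.inv()*g).as_rotvec(); d=q-p
    n=int(v[4]) if len(v)>4 else max(1,int(np.ceil(max(np.linalg.norm(d)/.06,np.degrees(np.linalg.norm(rv))/10.4))))
    for k in range(n):
        rk=r*R.from_rotvec(rv*k/n)
        print(n-k,'ang',(rv/n/np.pi).round(4).tolist(),'sl',(rk.inv().apply(d/n)/.5).round(4).tolist())
    p,r=q,g
E
python3 pl.py .4,-.3,.3,60 .58,0,.3,85 .4447,.3155,.26,85
```

```text
t 0.1 p [ 0.2365 -0.6049  0.2216] rpy [-1.799e+02  1.000e-02  2.136e+01] F [ 0.  -0.7  0.1] w 0.0865 g 0.0 q7 -3
6 ang [-0.0001, -0.0, -0.0358] sl [0.0878, -0.0749, -0.026]
5 ang [-0.0001, -0.0, -0.0358] sl [0.0956, -0.0645, -0.026]
4 ang [-0.0001, -0.0, -0.0358] sl [0.1022, -0.0534, -0.0261]
3 ang [-0.0001, -0.0, -0.0358] sl [0.1076, -0.0416, -0.0261]
2 ang [-0.0001, -0.0, -0.0358] sl [0.1116, -0.0292, -0.0261]
1 ang [-0.0001, -0.0, -0.0358] sl [0.1141, -0.0165, -0.0261]
6 ang [0.0, 0.0, -0.0231] sl [0.1166, 0.002, 0.0]
5 ang [0.0, 0.0, -0.0231] sl [0.1162, 0.0104, 0.0]
4 ang [0.0, 0.0, -0.0231] sl [0.1151, 0.0188, 0.0]
3 ang [0.0, 0.0, -0.0231] sl [0.1134, 0.0272, 0.0]
2 ang [0.0, 0.0, -0.0231] sl [0.1111, 0.0353, 0.0]
1 ang [0.0, 0.0, -0.0231] sl [0.1083, 0.0433, 0.0]
6 ang [0.0, 0.0, 0.0] sl [0.1008, -0.0541, 0.0133]
5 ang [0.0, 0.0, 0.0] sl [0.1008, -0.0541, 0.0133]
4 ang [0.0, 0.0, 0.0] sl [0.1008, -0.0541, 0.0133]
3 ang [0.0, 0.0, 0.0] sl [0.1008, -0.0541, 0.0133]
2 ang [0.0, 0.0, 0.0] sl [0.1008, -0.0541, 0.0133]
1 ang [0.0, 0.0, 0.0] sl [0.1008, -0.0541, 0.0133]
```

Request:
step_arm:
  rows:
    - {"angular":[0,0,-0.036],"slide":[0.088,-0.075,-0.026],"jaw":0.7}
    - {"angular":[0,0,-0.036],"slide":[0.096,-0.0645,-0.026],"jaw":0.7}
    - {"angular":[0,0,-0.036],"slide":[0.102,-0.053,-0.026],"jaw":0.7}
    - {"angular":[0,0,-0.036],"slide":[0.108,-0.042,-0.026],"jaw":0.7}
    - {"angular":[0,0,-0.036],"slide":[0.112,-0.029,-0.026],"jaw":0.7}
    - {"angular":[0,0,-0.036],"slide":[0.114,-0.0165,-0.026],"jaw":0.7}
    - {"angular":[0,0,-0.023],"slide":[0.1166,0.002,0],"jaw":0.7}
    - {"angular":[0,0,-0.023],"slide":[0.116,0.01,0],"jaw":0.7}
    - {"angular":[0,0,-0.023],"slide":[0.115,0.019,0],"jaw":0.7}
    - {"angular":[0,0,-0.023],"slide":[0.113,0.027,0],"jaw":0.7}

```text
time_s: 1.35
tool_pos: [0.5196, -0.098, 0.3003]
tool_rot: [-180.0, 0.0, 76.9]
force: [1.0, -1.3, -1.0]
grip_width: 0.0611
grasp_force: 0.0
```

```bash
python3 pl.py .5446,.1,.28,85,4 .4447,.3155,.23,85
```

```text
t 1.35 p [ 0.5196 -0.098   0.3003] rpy [-1.800e+02  3.000e-02  7.692e+01] F [ 1.  -1.3 -1. ] w 0.0611 g 0.0 q7 -7
4 ang [-0.0, 0.0, -0.0112] sl [0.0993, -0.0102, 0.0101]
3 ang [-0.0, 0.0, -0.0112] sl [0.0996, -0.0067, 0.0101]
2 ang [-0.0, 0.0, -0.0112] sl [0.0998, -0.0032, 0.0101]
1 ang [-0.0, 0.0, -0.0112] sl [0.0998, 0.0003, 0.0102]
5 ang [0.0, 0.0, 0.0] sl [0.0824, -0.0473, 0.02]
4 ang [0.0, 0.0, 0.0] sl [0.0824, -0.0473, 0.02]
3 ang [0.0, 0.0, 0.0] sl [0.0824, -0.0473, 0.02]
2 ang [0.0, 0.0, 0.0] sl [0.0824, -0.0473, 0.02]
1 ang [0.0, 0.0, 0.0] sl [0.0824, -0.0473, 0.02]
```

Request:
step_arm:
  rows:
    - {"angular":[0,0,-0.011],"slide":[0.099,-0.01,0.01],"jaw":0.7}
    - {"angular":[0,0,-0.011],"slide":[0.1,-0.007,0.01],"jaw":0.7}
    - {"angular":[0,0,-0.011],"slide":[0.1,-0.003,0.01],"jaw":0.7}
    - {"angular":[0,0,-0.011],"slide":[0.1,0,0.01],"jaw":0.7}
    - {"angular":[0,0,0],"slide":[0.082,-0.047,0.02],"jaw":0.7}
    - {"angular":[0,0,0],"slide":[0.082,-0.047,0.02],"jaw":0.7}
    - {"angular":[0,0,0],"slide":[0.082,-0.047,0.02],"jaw":0.7}
    - {"angular":[0,0,0],"slide":[0.082,-0.047,0.02],"jaw":0.7}
    - {"angular":[0,0,0],"slide":[0.07,-0.047,0.02],"jaw":0.7}
    - {"angular":[0,0,0],"slide":[0,0,0],"jaw":0.7}

```text
time_s: 2.6
tool_pos: [0.4426, 0.311, 0.2297]
tool_rot: [-179.9, -0.0, 85.2]
force: [-0.7, 0.0, -0.1]
grip_width: 0.061
grasp_force: 0.0
```

```bash
python3 pl.py .4447,.3155,.18,85 .4447,.3155,.123,85,2
python3 - <<'E'
from h import *
im={n:env.read_camera(n)[:,:,::-1] for n in("top","side")}
a=cv2.resize(im['top'][170:320,100:260],(640,600)); cv2.imwrite('pics/d1.png',a)
E
```

```text
t 2.6 p [0.4426 0.311  0.2297] rpy [-1.7987e+02 -2.0000e-02  8.5160e+01] F [-0.7  0.  -0.1] w 0.061 g 0.0 q7 -49
1 ang [-0.0007, -0.0001, 0.0009] sl [0.0092, 0.0037, 0.0994]
2 ang [0.0, 0.0, 0.0] sl [0.0, -0.0, 0.057]
1 ang [0.0, 0.0, 0.0] sl [0.0, -0.0, 0.057]
```

View pics/d1.png

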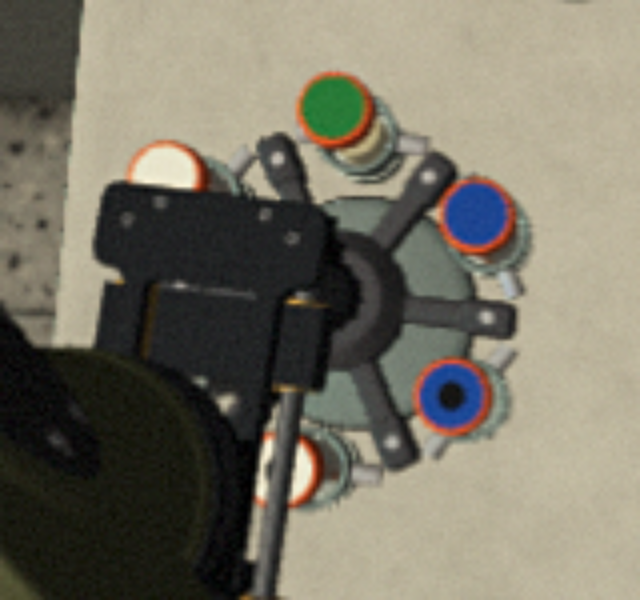

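The gripper hovers over D as expected; its apparent offset in the view is parallax. Descending now.

Request:
step_arm:
  rows:
    - {"angular":[0,0,0.001],"slide":[0.009,0.0035,0.099],"jaw":0.7}
    - {"angular":[0,0,0],"slide":[0,0,0.057],"jaw":0.7}
    - {"angular":[0,0,0],"slide":[0,0,0.057],"jaw":0.7}
    - {"angular":[0,0,0],"slide":[0,0,0],"jaw":0.7}

```text
time_s: 3.2
tool_pos: [0.4481, 0.3091, 0.1221]
tool_rot: [-179.8, 0.2, 84.4]
force: [-0.1, -0.1, -0.3]
grip_width: 0.0612
grasp_force: 0.0
```

Request:
step_arm:
  newtons: 15
  rows:
    - {"angular":[0,0,0],"slide":[0,0,0],"jaw":0.35}
    - {"angular":[0,0,0],"slide":[0,0,0],"jaw":0.3}
    - {"angular":[0,0,0],"slide":[0,0,0],"jaw":0.3}
    - {"angular":[0,0,0],"slide":[0,0,0],"jaw":0.3}

```text
time_s: 3.7
tool_pos: [0.4486, 0.3121, 0.1246]
tool_rot: [179.9, -0.0, 84.5]
force: [1.4, -0.6, 2.4]
grip_width: 0.0349
grasp_force: 14.9
```

```bash
python3 pl.py; python3 - <<'E'
from h import *
im={n:env.read_camera(n)[:,:,::-1] for n in("top","side")}
cv2.imwrite('pics/d2.png',np.hstack([cv2.resize(im['top'][220:320,100:200],(400,400)),cv2.resize(im['side'][160:260,290:390],(400,400))]))
E
```

```text
t 3.7 p [0.4486 0.3121 0.1246] rpy [ 1.7994e+02 -2.0000e-02  8.4540e+01] F [ 1.4 -0.6  2.4] w 0.0349 g 14.9 q7 -54
```

View pics/d2.png

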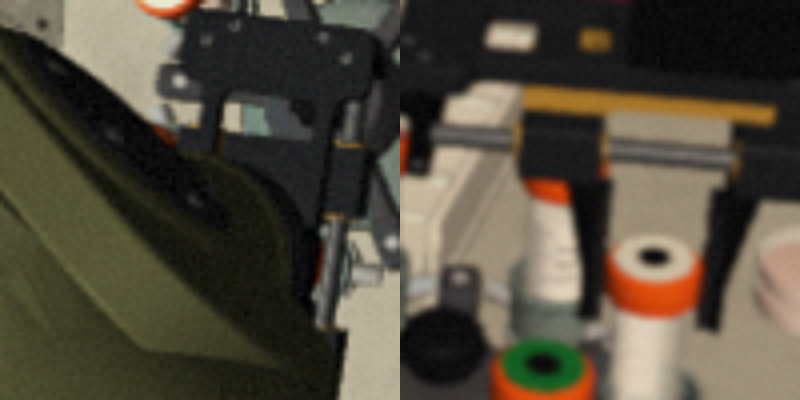

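The side crop shows the fingers straddling the white-weight cap, with tips at about the cap's bottom. Width 34.9 mm and 14.9 N agree with a good grip. Lifting.

Request:
step_arm:
  rows:
    - {"angular":[0,0,0],"slide":[0,0,-0.04],"jaw":0.3}
    - {"angular":[0,0,0],"slide":[0,0,-0.08],"jaw":0.3}
    - {"angular":[0,0,0],"slide":[0,0,-0.1],"jaw":0.3}
    - {"angular":[0,0,0],"slide":[0,0,-0.08],"jaw":0.3}
    - {"angular":[0,0,0],"slide":[0,0,0],"jaw":0.3}
    - {"angular":[0,0,0],"slide":[0,0,0],"jaw":0.3}

```text
time_s: 4.55
tool_pos: [0.4479, 0.3116, 0.274]
tool_rot: [-180.0, 0.0, 84.5]
force: [0.0, 0.0, -0.6]
grip_width: 0.0343
grasp_force: 15.0
```

```bash
python3 - <<'E'
from h import *
im={n:env.read_camera(n)[:,:,::-1] for n in("top","side")}
cv2.imwrite('pics/d3.png',np.hstack([cv2.resize(im['top'][180:320,100:240],(400,400)),cv2.resize(im['side'][110:310,240:440],(400,400))]))
E
python3 pl.py .5431,.1178,.29,85 .5431,.1178,.2,85 
```

```text
t 4.65 p [0.4476 0.3113 0.2729] rpy [-1.799e+02  8.000e-02  8.454e+01] F [ 0.3 -0.4 -0.6] w 0.0345 g 15.0 q7 -49
4 ang [-0.0001, 0.0001, -0.0006] sl [-0.0918, 0.0567, -0.0085]
3 ang [-0.0001, 0.0001, -0.0006] sl [-0.0919, 0.0565, -0.0085]
2 ang [-0.0001, 0.0001, -0.0006] sl [-0.092, 0.0564, -0.0085]
1 ang [-0.0001, 0.0001, -0.0006] sl [-0.0921, 0.0562, -0.0086]
2 ang [0.0, 0.0, 0.0] sl [0.0, -0.0, 0.09]
1 ang [0.0, 0.0, 0.0] sl [0.0, -0.0, 0.09]
```

View pics/d3.png

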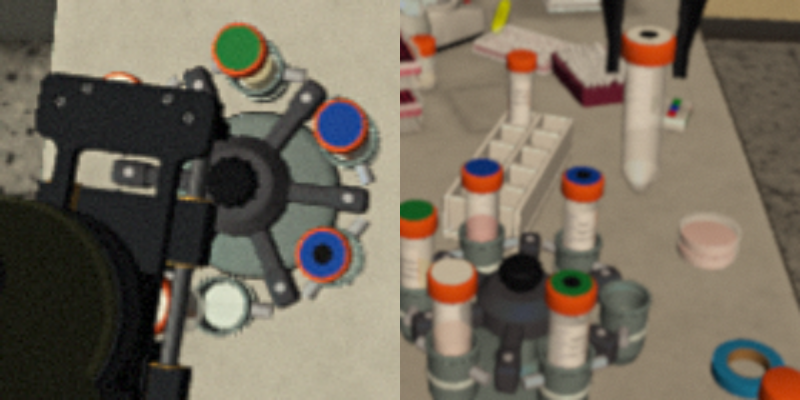

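The lifted tube hangs upright in the fingers, and the empty bucket D is visible in the top view at crop (223,305). I'll measure both.

```bash
cat > m.py <<'E'
from h import *
from scipy.optimize import least_squares
th=np.linspace(0,2*np.pi,24,endpoint=False); ring=np.c_[np.cos(th),np.sin(th)]*.0175
def capbox(n,x,y,zt):
    p=pix(n,np.r_[np.c_[ring+[x,y],np.full(24,zt)],np.c_[ring+[x,y],np.full(24,zt-.015)]]); return np.r_[p.min(0),p.max(0)]
def cap(n,im,x,y,zt,free=False):
    a=np.round(capbox(n,x,y,zt)).astype(int); m=orange(n,im)[a[1]-6:a[3]+7,a[0]-6:a[2]+7]
    q=np.argwhere(m)[:,::-1]+a[:2]-6; B=np.r_[q.min(0)-.5,q.max(0)+.5]
    r=least_squares(lambda p:capbox(n,p[0],p[1],zt)-B,[x,y]); return r.x.round(4),r.fun.round(1)
E
python3 - <<'E'
from m import *
s=env.read_camera('side')
print('tube in hand',cap('side',s,.4476,.3150,.2983), 'D bucket',world('top',[(178.05,286.75)],.09).round(4))
for z in(.2983,):
    a=capbox('side',.4476,.3113,z); print(a.round(1))
print('foot px', pix('side',[[.4476,.3113,.1823],[.4476,.3150,.1823]]), 'crop foot 640,188 ->',240+640/2,110+188/2)
E
```

```text
tube in hand (array([0.4497, 0.3242]), array([-0.9, -3.3,  0.9,  2.7])) D bucket [[0.4441 0.3104 0.09  ]]
[350.6 120.6 378.8 142. ]
foot px [[356.94880482 202.73431529]
 [357.15375355 204.12088988]] crop foot 640,188 -> 560.0 204.0
```

Request:
step_arm:
  rows:
    - {"angular":[0,0,-0.0006],"slide":[-0.06,0.037,-0.005],"jaw":0.3}
    - {"angular":[0,0,-0.0006],"slide":[-0.1,0.061,0],"jaw":0.3}
    - {"angular":[0,0,-0.0006],"slide":[-0.1,0.061,0],"jaw":0.3}
    - {"angular":[0,0,0],"slide":[-0.08,0.045,0],"jaw":0.3}
    - {"angular":[0,0,0],"slide":[-0.036,0.017,0],"jaw":0.3}
    - {"angular":[0,0,0],"slide":[0,0,0.1],"jaw":0.3}
    - {"angular":[0,0,0],"slide":[0,0,0.08],"jaw":0.3}
    - {"angular":[0,0,0],"slide":[0,0,0.04],"jaw":0.3}
    - {"angular":[0,0,0],"slide":[0,0,0],"jaw":0.3}
    - {"angular":[0,0,0],"slide":[0,0,0],"jaw":0.3}

```text
time_s: 5.95
tool_pos: [0.5419, 0.1154, 0.1681]
tool_rot: [179.9, -0.0, 84.9]
force: [-0.6, 0.1, 0.1]
grip_width: 0.0346
grasp_force: 15.0
```

```bash
python3 pl.py .5427,.1148,.151,85; python3 - <<'E'
from h import *
t=env.read_camera('top')[:,:,::-1]; s=env.read_camera('side')[:,:,::-1]
o=[cv2.resize(t[190:290,240:340],(400,400),interpolation=cv2.INTER_CUBIC),cv2.resize(s[145:225,245:325],(400,400),interpolation=cv2.INTER_CUBIC)]
cv2.imwrite('pics/r1.png',np.hstack(o))
E
```

```text
t 5.95 p [0.5419 0.1154 0.1681] rpy [ 1.7987e+02 -4.0000e-02  8.4910e+01] F [-0.6  0.1  0.1] w 0.0346 g 15.0 q7 -27
1 ang [0.0007, -0.0002, -0.0005] sl [-0.001, 0.0016, 0.0343]
```

View pics/r1.png

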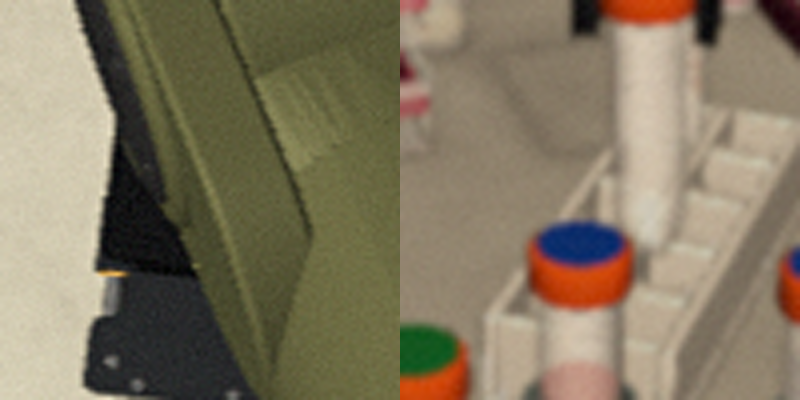

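```bash
python3 - <<'E'
from h import *
f=lambda X:(pix('side',X)-[245,145])*5+[400,0]
print('foot',f([[.5419,.1154,.0775],[.5419,.1184,.0775]]).round(0))
c,s=np.cos(np.radians(163.8)),np.sin(np.radians(163.8))
for k in [(.018,-.08),(.018,-.04),(-.018,-.08)]:
    o=np.array([.5375,.036])
    C=[np.r_[o+np.array([[c,-s],[s,c]])@(np.array(k)+.0145*np.array(e)),.05] for e in [(0,0),(-1,-1),(1,-1),(1,1),(-1,1)]]
    print(k,f(C).round(0).tolist())
C=[np.r_[o+np.array([[c,-s],[s,c]])@np.array(e),.05] for e in [(-.039,-.1),(.039,-.1),(.039,.1)]]
print('outer',f(C).round(0).tolist())
E
```

```text
foot [[644. 243.]
 [643. 247.]]
(0.018, -0.08) [[640.0, 308.0], [592.0, 319.0], [664.0, 334.0], [687.0, 296.0], [617.0, 282.0]]
(0.018, -0.04) [[672.0, 257.0], [626.0, 268.0], [696.0, 282.0], [717.0, 246.0], [649.0, 234.0]]
(-0.018, -0.08) [[552.0, 290.0], [504.0, 302.0], [575.0, 316.0], [600.0, 279.0], [531.0, 265.0]]
outer [[483.0, 306.0], [676.0, 345.0], [813.0, 114.0]]
```

Request:
step_arm:
  rows:
    - {"angular":[0.0007,0,0],"slide":[0,0.0012,0.03],"jaw":0.3}
    - {"angular":[0,0,0],"slide":[0,0,0.03],"jaw":0.3}
    - {"angular":[0,0,0],"slide":[0,0,0.02],"jaw":0.3}
    - {"angular":[0,0,0],"slide":[0,0,0.01],"jaw":0.3}
    - {"angular":[0,0,0],"slide":[0,0,0],"jaw":0.3}

```text
time_s: 6.68
tool_pos: [0.5419, 0.1144, 0.1212]
tool_rot: [-179.9, -0.0, 84.9]
force: [3.2, 0.9, -2.3]
grip_width: 0.0345
grasp_force: 15.0
```

Request:
step_arm:
  rows:
    - {"angular":[0,0,0],"slide":[0,0.003,0.01],"jaw":0.3}
    - {"angular":[0,0,0],"slide":[0,0,0.01],"jaw":0.3}
    - {"angular":[0,0,0],"slide":[0,0,0],"jaw":0.3}

```text
time_s: 7.05
tool_pos: [0.5424, 0.1143, 0.1107]
tool_rot: [-179.8, 0.0, 84.9]
force: [1.8, 0.1, -1.7]
grip_width: 0.0345
grasp_force: 15.0
```

Request:
step_arm:
  rows:
    - {"angular":[0,0,0],"slide":[0,0.002,0.01],"jaw":0.3}
    - {"angular":[0,0,0],"slide":[0,0,0.008],"jaw":0.3}
    - {"angular":[0,0,0],"slide":[0,0,0],"jaw":0.3}

```text
time_s: 7.42
tool_pos: [0.5432, 0.1142, 0.1018]
tool_rot: [-179.8, 0.0, 84.9]
force: [-0.8, 0.9, 0.0]
grip_width: 0.034
grasp_force: 15.0
```

Seated in the rack. Now release and rise, then re-measure the rotor with the arm clear of it.

Request:
step_arm:
  rows:
    - {"angular":[0,0,0],"slide":[0,0,0],"jaw":0.6}
    - {"angular":[0,0,0],"slide":[0,0,0],"jaw":0.7}
    - {"angular":[0,0,0],"slide":[0,0,0],"jaw":0.7}
    - {"angular":[0,0,0],"slide":[0,0,-0.08],"jaw":0.7}
    - {"angular":[0,0,0],"slide":[0,0,-0.12],"jaw":0.7}
    - {"angular":[0,0,0],"slide":[0,0,-0.05],"jaw":0.7}
    - {"angular":[0,0,0],"slide":[0,0,0],"jaw":0.7}

```text
time_s: 8.3
tool_pos: [0.5456, 0.1147, 0.2298]
tool_rot: [179.9, -0.0, 84.9]
force: [1.0, -0.5, 0.1]
grip_width: 0.0608
grasp_force: 0.0
```

```bash
cat > rotor.py <<'E'
# refit the rotor from the visible stickers' centroids in the top picture; args: filled bucket letters
import sys
from m import *
im=env.read_camera('top'); h=cv2.cvtColor(im,cv2.COLOR_RGB2HSV); m=orange('top',im)
c0=np.array([.5243,.3078]); a0=np.radians(float(sys.argv[2]) if len(sys.argv)>2 else -5)
def bx(p,i): a=p[2]-i*np.pi/3; return p[0]+.08*np.cos(a),p[1]+.08*np.sin(a)
obs={}
for ch in sys.argv[1]:
    i="ABCDEF".index(ch); u=pix('top',[[*bx([*c0,a0],i),.15]])[0]
    w=np.zeros_like(m); cv2.circle(w,tuple(np.round(u).astype(int).tolist()),15,1,-1)
    cs=cv2.findContours(m*w,cv2.RETR_CCOMP,cv2.CHAIN_APPROX_NONE)[0]
    q=np.vstack(cs)[:,0]; e=cv2.fitEllipse(cv2.convexHull(q)); obs[i]=np.array(e[0])
# cap outer ring = hull of cap: compare with ellipse of projected hull
def cc(p,i):
    x,y=bx(p,i); pr=pix('top',np.r_[np.c_[ring+[x,y],np.full(24,.15)],np.c_[ring+[x,y],np.full(24,.135)]])
    return np.array(cv2.fitEllipse(cv2.convexHull(pr.astype(np.float32)))[0])
r=least_squares(lambda p:np.concatenate([cc(p,i)-obs[i] for i in obs]),[*c0,a0],diff_step=1e-4)
print('rotor',r.x[:2].round(4),np.degrees(r.x[2]).round(2),'res px',r.fun.reshape(-1,2).round(1).tolist())
for i,c in enumerate("ABCDEF"): print(c,np.round(bx(r.x,i),4),end=' ')
print()
cv2.imwrite('pics/rot_last.png',cv2.resize(im[170:310,110:260,::-1],(600,560),interpolation=cv2.INTER_CUBIC))
E
python3 rotor.py ABCEF; python3 pl.py
```

```text
rotor [0.5241 0.3078] -4.88 res px [[-0.0, 0.1], [0.2, 0.0], [-0.2, -0.0], [0.2, -0.0], [-0.1, 0.0]]
A [0.6038 0.301 ] B [0.5581 0.2354] C [0.4784 0.2422] D [0.4444 0.3146] E [0.4902 0.3803] F [0.5699 0.3735] 
t 8.35 p [0.5445 0.1142 0.2279] rpy [-1.7996e+02  1.0000e-02  8.4860e+01] F [-0.1 -0.8 -0.1] w 0.0606 g 0.0 q7 -26
```

View pics/rot_last.png

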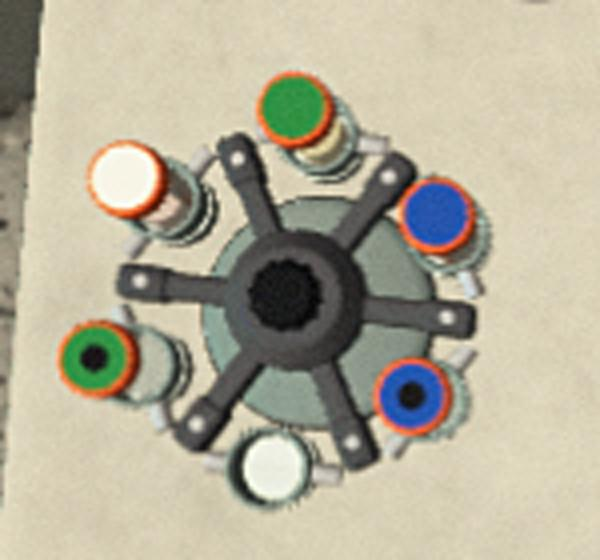

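The picture shows bucket D empty and the rotor not turned; the fit residuals are about 0.2 px. Next pick is E, the green weight.

```bash
python3 pl.py .4902,.3803,.21,25,8 .4902,.3803,.1235,25,2; python3 - <<'E'
from h import *
print(world('top',[(177,287)],.09))
E
```

```text
t 8.35 p [0.5445 0.1142 0.2279] rpy [-1.7996e+02  1.0000e-02  8.4860e+01] F [-0.1 -0.8 -0.1] w 0.0606 g 0.0 q7 -26
8 ang [-0.0, 0.0, 0.0416] sl [0.065, -0.0195, 0.0045]
7 ang [-0.0, 0.0, 0.0416] sl [0.0619, -0.0278, 0.0045]
6 ang [-0.0, 0.0, 0.0416] sl [0.0578, -0.0356, 0.0045]
5 ang [-0.0, 0.0, 0.0416] sl [0.0527, -0.0428, 0.0045]
4 ang [-0.0, 0.0, 0.0416] sl [0.0466, -0.0493, 0.0045]
3 ang [-0.0, 0.0, 0.0416] sl [0.0398, -0.055, 0.0045]
2 ang [-0.0, 0.0, 0.0416] sl [0.0323, -0.0597, 0.0045]
1 ang [-0.0, 0.0, 0.0416] sl [0.0243, -0.0634, 0.0045]
2 ang [0.0, 0.0, 0.0] sl [0.0, -0.0, 0.0865]
1 ang [0.0, 0.0, 0.0] sl [0.0, -0.0, 0.0865]
[[0.44362563 0.31228113 0.09      ]]
```

Request:
step_arm:
  rows:
    - {"angular":[0,0,0.0416],"slide":[0.065,-0.0195,0.0045],"jaw":0.7}
    - {"angular":[0,0,0.0416],"slide":[0.062,-0.028,0.0045],"jaw":0.7}
    - {"angular":[0,0,0.0416],"slide":[0.058,-0.0356,0.0045],"jaw":0.7}
    - {"angular":[0,0,0.0416],"slide":[0.0527,-0.043,0.0045],"jaw":0.7}
    - {"angular":[0,0,0.0416],"slide":[0.0466,-0.0493,0.0045],"jaw":0.7}
    - {"angular":[0,0,0.0416],"slide":[0.04,-0.055,0.0045],"jaw":0.7}
    - {"angular":[0,0,0.0416],"slide":[0.0323,-0.06,0.0045],"jaw":0.7}
    - {"angular":[0,0,0.0416],"slide":[0.0243,-0.0634,0.0045],"jaw":0.7}
    - {"angular":[0,0,0],"slide":[0,0,0],"jaw":0.7}
    - {"angular":[0,0,0],"slide":[0,0,0],"jaw":0.7}

```text
time_s: 9.6
tool_pos: [0.4897, 0.3794, 0.2081]
tool_rot: [180.0, 0.3, 25.0]
force: [-0.2, 0.6, 0.6]
grip_width: 0.0606
grasp_force: 0.0
```

```bash
python3 pl.py .4902,.3803,.1235,25,3
```

```text
t 9.6 p [0.4897 0.3794 0.2081] rpy [179.98   0.26  25.01] F [-0.2  0.6  0.6] w 0.0606 g 0.0 q7 -116
3 ang [0.0, 0.0005, 0.0] sl [0.0008, -0.0004, 0.0564]
2 ang [0.0, 0.0005, 0.0] sl [0.0008, -0.0004, 0.0564]
1 ang [0.0, 0.0005, 0.0] sl [0.0007, -0.0004, 0.0564]
```

Request:
step_arm:
  rows:
    - {"angular":[0,0.0005,0],"slide":[0.0008,-0.0004,0.0564],"jaw":0.7}
    - {"angular":[0,0.0005,0],"slide":[0.0008,-0.0004,0.0564],"jaw":0.7}
    - {"angular":[0,0.0005,0],"slide":[0.0008,-0.0004,0.0564],"jaw":0.7}
    - {"angular":[0,0,0],"slide":[0,0,0],"jaw":0.7}
    - {"angular":[0,0,0],"slide":[0,0,0],"jaw":0.35}
    - {"angular":[0,0,0],"slide":[0,0,0],"jaw":0.3}
    - {"angular":[0,0,0],"slide":[0,0,0],"jaw":0.3}
    - {"angular":[0,0,0],"slide":[0,0,0],"jaw":0.3}

```text
time_s: 10.6
tool_pos: [0.4908, 0.382, 0.1258]
tool_rot: [-179.9, -0.2, 25.0]
force: [0.3, -0.4, 1.5]
grip_width: 0.0345
grasp_force: 15.0
```

Request:
step_arm:
  rows:
    - {"angular":[0,0,0],"slide":[0,0,-0.04],"jaw":0.3}
    - {"angular":[0,0,0],"slide":[0,0,-0.08],"jaw":0.3}
    - {"angular":[0,0,0],"slide":[0,0,-0.1],"jaw":0.3}
    - {"angular":[0,0,0],"slide":[0,0,-0.08],"jaw":0.3}
    - {"angular":[0,0,0],"slide":[0,0,0],"jaw":0.3}

```text
time_s: 11.22
tool_pos: [0.4913, 0.3834, 0.2806]
tool_rot: [-179.8, -0.6, 25.0]
force: [-0.5, -0.1, -1.6]
grip_width: 0.0345
grasp_force: 15.0
```

```bash
python3 pl.py .4442,.314,.27,85,6 .4442,.314,.19,85,2
```

```text
t 11.22 p [0.4913 0.3834 0.2806] rpy [-179.85   -0.62   24.99] F [-0.5 -0.1 -1.6] w 0.0345 g 15.0 q7 -115
6 ang [0.0002, -0.0006, -0.0556] sl [-0.024, 0.0144, 0.0032]
5 ang [0.0002, -0.0006, -0.0556] sl [-0.0262, 0.01, 0.0033]
4 ang [0.0002, -0.0006, -0.0556] sl [-0.0275, 0.0053, 0.0033]
3 ang [0.0002, -0.0006, -0.0556] sl [-0.028, 0.0004, 0.0034]
2 ang [0.0002, -0.0006, -0.0556] sl [-0.0276, -0.0044, 0.0034]
1 ang [0.0002, -0.0006, -0.0556] sl [-0.0264, -0.0092, 0.0035]
2 ang [0.0, 0.0, 0.0] sl [0.0, -0.0, 0.08]
1 ang [0.0, 0.0, 0.0] sl [0.0, -0.0, 0.08]
```

Request:
step_arm:
  rows:
    - {"angular":[0,0,-0.0556],"slide":[-0.024,0.0144,0.003],"jaw":0.3}
    - {"angular":[0,0,-0.0556],"slide":[-0.026,0.01,0.003],"jaw":0.3}
    - {"angular":[0,0,-0.0556],"slide":[-0.0275,0.0053,0.003],"jaw":0.3}
    - {"angular":[0,0,-0.0556],"slide":[-0.028,0.0004,0.003],"jaw":0.3}
    - {"angular":[0,0,-0.0556],"slide":[-0.0276,-0.0044,0.003],"jaw":0.3}
    - {"angular":[0,0,-0.0556],"slide":[-0.0264,-0.0092,0.003],"jaw":0.3}
    - {"angular":[0,0,0],"slide":[0,0,0.05],"jaw":0.3}
    - {"angular":[0,0,0],"slide":[0,0,0.05],"jaw":0.3}
    - {"angular":[0,0,0],"slide":[0,0,0],"jaw":0.3}
    - {"angular":[0,0,0],"slide":[0,0,0],"jaw":0.3}

```text
time_s: 12.48
tool_pos: [0.4435, 0.3125, 0.2167]
tool_rot: [179.9, -0.2, 85.0]
force: [-0.1, -0.9, -0.6]
grip_width: 0.0347
grasp_force: 15.0
```

```bash
python3 pl.py .4442,.314,.18,85,1; python3 - <<'E'
from h import *
s=env.read_camera('side')[:,:,::-1]; 
cv2.imwrite('pics/e1.png',cv2.resize(s[130:310,260:420],None,fx=3.2,fy=3.2,interpolation=cv2.INTER_CUBIC))
f=lambda X:((pix('side',X)-[260,130])*3.2).round(0).tolist()
print('foot',f([[.4442,.3140,.108]]),'bucketD rim',f([[.4444,.3140,.09]]),'capmid',f([[.4442,.314,.217]]))
E
```

```text
t 12.47 p [0.4435 0.3125 0.2167] rpy [ 1.7986e+02 -1.6000e-01  8.5030e+01] F [-0.1 -0.9 -0.6] w 0.0347 g 15.0 q7 -50
1 ang [0.0008, -0.0009, 0.0001] sl [0.0029, 0.001, 0.0734]
foot [[302.0, 372.0]] bucketD rim [[298.0, 402.0]] capmid [[326.0, 167.0]]
```

View pics/e1.png

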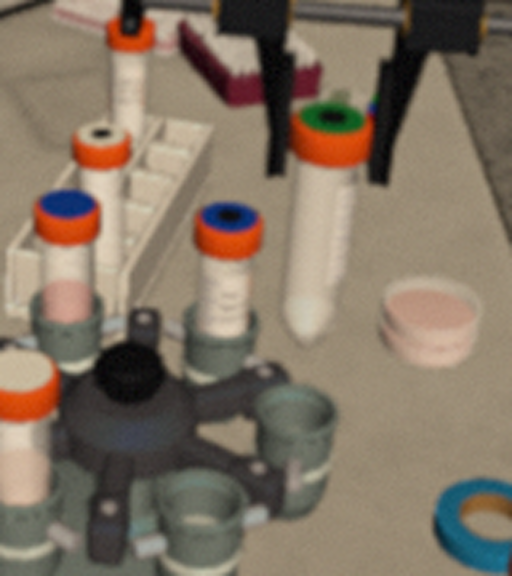

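The green weight hangs straight above bucket D. Its foot is at crop (305,340) and the rim centre at (297,403), matching the prediction. Inserting.

Request:
step_arm:
  rows:
    - {"angular":[0.0008,-0.0005,0],"slide":[0.003,0.002,0.05],"jaw":0.3}
    - {"angular":[0,0,0],"slide":[0,0,0.04],"jaw":0.3}
    - {"angular":[0,0,0],"slide":[0,0,0.03],"jaw":0.3}
    - {"angular":[0,0,0],"slide":[0,0,0.01],"jaw":0.3}
    - {"angular":[0,0,0],"slide":[0,0,0],"jaw":0.3}

```text
time_s: 13.15
tool_pos: [0.4445, 0.3137, 0.1509]
tool_rot: [-180.0, -0.0, 85.0]
force: [0.3, 1.0, 0.6]
grip_width: 0.0347
grasp_force: 15.0
```

Forces are tiny; going on down to TCP ≈ .1265.

Request:
step_arm:
  rows:
    - {"angular":[0,0,0],"slide":[0,0,0.025],"jaw":0.3}
    - {"angular":[0,0,0],"slide":[0,0,0.018],"jaw":0.3}
    - {"angular":[0,0,0],"slide":[0,0,0.005],"jaw":0.3}
    - {"angular":[0,0,0],"slide":[0,0,0],"jaw":0.3}

```text
time_s: 13.65
tool_pos: [0.4444, 0.3135, 0.1266]
tool_rot: [-179.9, -0.0, 85.0]
force: [0.7, 0.9, -1.9]
grip_width: 0.0345
grasp_force: 15.0
```

Release, then rise.

Request:
step_arm:
  rows:
    - {"angular":[0,0,0],"slide":[0,0,0],"jaw":0.6}
    - {"angular":[0,0,0],"slide":[0,0,0],"jaw":0.7}
    - {"angular":[0,0,0],"slide":[0,0,0],"jaw":0.7}
    - {"angular":[0,0,0],"slide":[0,0,-0.05],"jaw":0.7}
    - {"angular":[0,0,0],"slide":[0,0,-0.1],"jaw":0.7}
    - {"angular":[0,0,0],"slide":[0,0,-0.03],"jaw":0.7}
    - {"angular":[0,0,0],"slide":[0,0,0],"jaw":0.7}

```text
time_s: 14.52
tool_pos: [0.445, 0.3138, 0.2176]
tool_rot: [179.9, -0.1, 85.0]
force: [0.3, 0.2, 0.4]
grip_width: 0.0607
grasp_force: 0.0
```

```bash
python3 pl.py .4786,.2424,.21,145,7; python3 - <<'E'
from m import *
s=env.read_camera('side')
for n,p in dict(gw=(.4445,.3144),bw=(.4784,.2422),bs=(.5581,.2354),gs=(.6038,.301)).items(): print(n,cap('side',s,*p,.15))
E
```

```text
t 14.53 p [0.445  0.3138 0.2176] rpy [ 1.7993e+02 -7.0000e-02  8.5000e+01] F [0.3 0.2 0.4] w 0.0607 g 0.0 q7 -50
7 ang [0.0001, -0.0, -0.0476] sl [-0.0195, 0.0113, 0.0022]
6 ang [0.0001, -0.0, -0.0476] sl [-0.021, 0.0083, 0.0022]
5 ang [0.0001, -0.0, -0.0476] sl [-0.022, 0.0051, 0.0022]
4 ang [0.0001, -0.0, -0.0476] sl [-0.0225, 0.0018, 0.0022]
3 ang [0.0001, -0.0, -0.0476] sl [-0.0225, -0.0016, 0.0022]
2 ang [0.0001, -0.0, -0.0476] sl [-0.022, -0.0049, 0.0022]
1 ang [0.0001, -0.0, -0.0476] sl [-0.021, -0.0082, 0.0022]
gw (array([0.4458, 0.319 ]), array([-1.1, -3.4,  1.1,  3. ]))
bw (array([0.4798, 0.2505]), array([-1. , -3.1,  1. ,  2.8]))
bs (array([0.5541, 0.2268]), array([ 3.1,  3.8, -3.1, -3.2]))
gs (array([0.6046, 0.3087]), array([-0.5, -3.5,  0.5,  3.2]))
```

Request:
step_arm:
  rows:
    - {"angular":[0,0,-0.0476],"slide":[-0.0195,0.0113,0.002],"jaw":0.7}
    - {"angular":[0,0,-0.0476],"slide":[-0.021,0.008,0.002],"jaw":0.7}
    - {"angular":[0,0,-0.0476],"slide":[-0.022,0.005,0.002],"jaw":0.7}
    - {"angular":[0,0,-0.0476],"slide":[-0.0225,0.002,0.002],"jaw":0.7}
    - {"angular":[0,0,-0.0476],"slide":[-0.0225,-0.0016,0.002],"jaw":0.7}
    - {"angular":[0,0,-0.0476],"slide":[-0.022,-0.005,0.002],"jaw":0.7}
    - {"angular":[0,0,-0.0476],"slide":[-0.021,-0.008,0.002],"jaw":0.7}
    - {"angular":[0,0,0],"slide":[0,0,0],"jaw":0.7}
    - {"angular":[0,0,0],"slide":[0,0,0],"jaw":0.7}

```text
time_s: 15.7
tool_pos: [0.4773, 0.2424, 0.2089]
tool_rot: [-180.0, -0.1, 144.9]
force: [0.1, 1.0, 0.3]
grip_width: 0.0613
grasp_force: 0.0
```

```bash
python3 pl.py .4786,.2424,.1235,145,3
```

```text
t 15.7 p [0.4773 0.2424 0.2089] rpy [-1.7996e+02 -1.3000e-01  1.4487e+02] F [0.1 1.  0.3] w 0.0613 g 0.0 q7 18
3 ang [-0.0001, -0.0002, -0.0002] sl [-0.0008, 0.0005, 0.0569]
2 ang [-0.0001, -0.0002, -0.0002] sl [-0.0008, 0.0005, 0.0569]
1 ang [-0.0001, -0.0002, -0.0002] sl [-0.0007, 0.0005, 0.0569]
```

Request:
step_arm:
  rows:
    - {"angular":[0,0,0],"slide":[-0.0008,0.0005,0.057],"jaw":0.7}
    - {"angular":[0,0,0],"slide":[-0.0008,0.0005,0.057],"jaw":0.7}
    - {"angular":[0,0,0],"slide":[-0.0008,0.0005,0.057],"jaw":0.7}
    - {"angular":[0,0,0],"slide":[0,0,0],"jaw":0.7}
    - {"angular":[0,0,0],"slide":[0,0,0],"jaw":0.35}
    - {"angular":[0,0,0],"slide":[0,0,0],"jaw":0.3}
    - {"angular":[0,0,0],"slide":[0,0,0],"jaw":0.3}
    - {"angular":[0,0,0],"slide":[0,0,0],"jaw":0.3}

```text
time_s: 16.7
tool_pos: [0.4798, 0.2423, 0.1248]
tool_rot: [179.9, -0.0, 145.0]
force: [0.0, -0.1, 1.7]
grip_width: 0.0345
grasp_force: 15.0
```

Request:
step_arm:
  rows:
    - {"angular":[0,0,0],"slide":[0,0,-0.04],"jaw":0.3}
    - {"angular":[0,0,0],"slide":[0,0,-0.08],"jaw":0.3}
    - {"angular":[0,0,0],"slide":[0,0,-0.1],"jaw":0.3}
    - {"angular":[0,0,0],"slide":[0,0,-0.08],"jaw":0.3}
    - {"angular":[0,0,0],"slide":[0,0,0],"jaw":0.3}
    - {"angular":[0,0,0],"slide":[0,0,0],"jaw":0.3}

```text
time_s: 17.45
tool_pos: [0.4792, 0.2419, 0.2743]
tool_rot: [-180.0, -0.0, 145.0]
force: [-0.1, 0.2, -1.5]
grip_width: 0.0343
grasp_force: 15.0
```

```bash
python3 rotor.py ABDF | head -2;  python3 pl.py .4902,.3803,.27,25,13
```

```text
t 17.5 p [0.4789 0.2417 0.2736] rpy [-1.7994e+02 -8.0000e-02  1.4499e+02] F [-0.4 -0.5 -1. ] w 0.0344 g 15.0 q7 20
13 ang [-0.0001, 0.0, 0.0513] sl [0.0108, 0.0185, 0.0005]
12 ang [-0.0001, 0.0, 0.0513] sl [0.0136, 0.0165, 0.0006]
11 ang [-0.0001, 0.0, 0.0513] sl [0.0161, 0.0141, 0.0006]
10 ang [-0.0001, 0.0, 0.0513] sl [0.0182, 0.0113, 0.0006]
9 ang [-0.0001, 0.0, 0.0513] sl [0.0197, 0.0083, 0.0006]
8 ang [-0.0001, 0.0, 0.0513] sl [0.0208, 0.005, 0.0006]
7 ang [-0.0001, 0.0, 0.0513] sl [0.0213, 0.0016, 0.0006]
6 ang [-0.0001, 0.0, 0.0513] sl [0.0213, -0.0019, 0.0006]
5 ang [-0.0001, 0.0, 0.0513] sl [0.0207, -0.0053, 0.0006]
4 ang [-0.0001, 0.0, 0.0513] sl [0.0196, -0.0085, 0.0006]
3 ang [-0.0001, 0.0, 0.0513] sl [0.018, -0.0115, 0.0006]
2 ang [-0.0001, 0.0, 0.0513] sl [0.0159, -0.0143, 0.0006]
1 ang [-0.0001, 0.0, 0.0513] sl [0.0134, -0.0167, 0.0006]Traceback (most recent call last):
  File "rotor.py", line 12, in <module>
    q=np.vstack(cs)[:,0]; e=cv2.fitEllipse(cv2.convexHull(q)); obs[i]=np.array(e[0])
      ~~~~~~~~~^^^^
    return _nx.concatenate(arrs, 0, dtype=dtype, casting=casting)
           ~~~~~~~~~~~~~~~^^^^^^^^^^^^^^^^^^^^^^^^^^^^^^^^^^^^^^^
ValueError: need at least one array to concatenate
```

Request:
step_arm:
  rows:
    - {"angular":[0,0,0.0513],"slide":[0.011,0.0185,0],"jaw":0.3}
    - {"angular":[0,0,0.0513],"slide":[0.0136,0.0165,0],"jaw":0.3}
    - {"angular":[0,0,0.0513],"slide":[0.016,0.014,0],"jaw":0.3}
    - {"angular":[0,0,0.0513],"slide":[0.018,0.0113,0],"jaw":0.3}
    - {"angular":[0,0,0.0513],"slide":[0.0197,0.0083,0],"jaw":0.3}
    - {"angular":[0,0,0.0513],"slide":[0.0208,0.005,0],"jaw":0.3}
    - {"angular":[0,0,0.0513],"slide":[0.0213,0.0016,0],"jaw":0.3}
    - {"angular":[0,0,0.0513],"slide":[0.0213,-0.002,0],"jaw":0.3}
    - {"angular":[0,0,0.0513],"slide":[0.0207,-0.0053,0],"jaw":0.3}
    - {"angular":[0,0,0.0513],"slide":[0.0196,-0.0085,0],"jaw":0.3}

```text
time_s: 18.75
tool_pos: [0.4874, 0.3484, 0.2726]
tool_rot: [-179.9, 0.2, 52.4]
force: [-0.5, -0.1, 0.2]
grip_width: 0.0342
grasp_force: 15.0
```

Request:
step_arm:
  rows:
    - {"angular":[0,0,0.0513],"slide":[0.018,-0.0115,0],"jaw":0.3}
    - {"angular":[0,0,0.0513],"slide":[0.016,-0.0143,0],"jaw":0.3}
    - {"angular":[0,0,0.0513],"slide":[0.0134,-0.0167,0],"jaw":0.3}
    - {"angular":[0,0,0],"slide":[0,0,0.05],"jaw":0.3}
    - {"angular":[0,0,0],"slide":[0,0,0.05],"jaw":0.3}
    - {"angular":[0,0,0],"slide":[0,0,0],"jaw":0.3}
    - {"angular":[0,0,0],"slide":[0,0,0],"jaw":0.3}

```text
time_s: 19.62
tool_pos: [0.4907, 0.3807, 0.2246]
tool_rot: [-179.9, 0.0, 24.9]
force: [0.1, -0.1, 0.2]
grip_width: 0.0346
grasp_force: 15.0
```

```bash
python3 pl.py .4902,.3803,.15,25,4; python3 rotor.py AB
```

```text
t 19.62 p [0.4907 0.3807 0.2246] rpy [-1.7993e+02  3.0000e-02  2.4950e+01] F [ 0.1 -0.1  0.2] w 0.0346 g 15.0 q7 -115
4 ang [-0.0001, 0.0, -0.0001] sl [-0.0003, 0.0001, 0.0373]
3 ang [-0.0001, 0.0, -0.0001] sl [-0.0003, 0.0001, 0.0373]
2 ang [-0.0001, 0.0, -0.0001] sl [-0.0003, 0.0001, 0.0373]
1 ang [-0.0001, 0.0, -0.0001] sl [-0.0003, 0.0001, 0.0373]
rotor [0.5245 0.3082] -5.06 res px [[0.1, 0.1], [-0.1, -0.1]]
A [0.6041 0.3012] B [0.5582 0.2357] C [0.4785 0.2427] D [0.4448 0.3153] E [0.4907 0.3807] F [0.5704 0.3737]
```

Request:
step_arm:
  rows:
    - {"angular":[0,0,0],"slide":[0,0,0.055],"jaw":0.3}
    - {"angular":[0,0,0],"slide":[0,0,0.045],"jaw":0.3}
    - {"angular":[0,0,0],"slide":[0,0,0.04],"jaw":0.3}
    - {"angular":[0,0,0],"slide":[0,0,0.01],"jaw":0.3}
    - {"angular":[0,0,0],"slide":[0,0,0],"jaw":0.3}

```text
time_s: 20.3
tool_pos: [0.4908, 0.3809, 0.1497]
tool_rot: [-179.9, -0.0, 24.9]
force: [-0.3, 0.4, -0.8]
grip_width: 0.0344
grasp_force: 15.0
```

Request:
step_arm:
  rows:
    - {"angular":[0,0,0],"slide":[0,0,0.025],"jaw":0.3}
    - {"angular":[0,0,0],"slide":[0,0,0.018],"jaw":0.3}
    - {"angular":[0,0,0],"slide":[0,0,0.004],"jaw":0.3}
    - {"angular":[0,0,0],"slide":[0,0,0],"jaw":0.3}

```text
time_s: 20.8
tool_pos: [0.4906, 0.3806, 0.1257]
tool_rot: [-179.9, 0.0, 24.9]
force: [-0.4, -0.0, -0.2]
grip_width: 0.0343
grasp_force: 15.0
```

Request:
step_arm:
  rows:
    - {"angular":[0,0,0],"slide":[0,0,0],"jaw":0.6}
    - {"angular":[0,0,0],"slide":[0,0,0],"jaw":0.7}
    - {"angular":[0,0,0],"slide":[0,0,0],"jaw":0.7}
    - {"angular":[0,0,0],"slide":[0,0,-0.05],"jaw":0.7}
    - {"angular":[0,0,0],"slide":[0,0,-0.1],"jaw":0.7}
    - {"angular":[0,0,0],"slide":[0,0,-0.05],"jaw":0.7}
    - {"angular":[0,0,0],"slide":[0,0,0],"jaw":0.7}

```text
time_s: 21.68
tool_pos: [0.4916, 0.3817, 0.2284]
tool_rot: [-179.9, -0.3, 24.9]
force: [-0.1, 0.5, -0.7]
grip_width: 0.061
grasp_force: 0.0
```

```bash
python3 pl.py .543,.1160,.2,85,8 .543,.116,.1,85,3
```

```text
t 21.68 p [0.4916 0.3817 0.2284] rpy [-179.9    -0.26   24.94] F [-0.1  0.5 -0.7] w 0.061 g 0.0 q7 -115
8 ang [0.0, -0.0002, -0.0417] sl [-0.0164, 0.0657, 0.0069]
7 ang [0.0, -0.0002, -0.0417] sl [-0.0248, 0.063, 0.0069]
6 ang [0.0, -0.0002, -0.0417] sl [-0.0328, 0.0592, 0.0069]
5 ang [0.0, -0.0002, -0.0417] sl [-0.0403, 0.0544, 0.0069]
4 ang [0.0, -0.0002, -0.0417] sl [-0.047, 0.0486, 0.007]
3 ang [0.0, -0.0002, -0.0417] sl [-0.053, 0.0421, 0.007]
2 ang [0.0, -0.0002, -0.0417] sl [-0.058, 0.0348, 0.007]
1 ang [0.0, -0.0002, -0.0417] sl [-0.0621, 0.0269, 0.0071]
3 ang [0.0, 0.0, 0.0] sl [0.0, -0.0, 0.0667]
2 ang [0.0, 0.0, 0.0] sl [0.0, -0.0, 0.0667]
1 ang [0.0, 0.0, 0.0] sl [0.0, -0.0, 0.0667]
```

Request:
step_arm:
  rows:
    - {"angular":[0,0,-0.0417],"slide":[-0.0164,0.0657,0.003],"jaw":0.7}
    - {"angular":[0,0,-0.0417],"slide":[-0.025,0.063,0.003],"jaw":0.7}
    - {"angular":[0,0,-0.0417],"slide":[-0.033,0.059,0.004],"jaw":0.7}
    - {"angular":[0,0,-0.0417],"slide":[-0.04,0.0544,0.007],"jaw":0.7}
    - {"angular":[0,0,-0.0417],"slide":[-0.047,0.0486,0.01],"jaw":0.7}
    - {"angular":[0,0,-0.0417],"slide":[-0.053,0.042,0.01],"jaw":0.7}
    - {"angular":[0,0,-0.0417],"slide":[-0.058,0.035,0.01],"jaw":0.7}
    - {"angular":[0,0,-0.0417],"slide":[-0.062,0.027,0.01],"jaw":0.7}
    - {"angular":[0,0,0],"slide":[0,0,0],"jaw":0.7}
    - {"angular":[0,0,0],"slide":[0,0,0],"jaw":0.7}

```text
time_s: 22.92
tool_pos: [0.5414, 0.1155, 0.1963]
tool_rot: [-179.9, -0.1, 85.0]
force: [-0.0, 0.9, 1.0]
grip_width: 0.0612
grasp_force: 0.0
```

```bash
python3 pl.py .543,.116,.1005,85,3; python3 rotor.py ABDEF
```

```text
t 22.93 p [0.5414 0.1155 0.1963] rpy [-1.7987e+02 -7.0000e-02  8.4960e+01] F [-0.   0.9  1. ] w 0.0612 g 0.0 q7 -27
3 ang [-0.0002, -0.0001, -0.0001] sl [0.0004, 0.0012, 0.0638]
2 ang [-0.0002, -0.0001, -0.0001] sl [0.0004, 0.0012, 0.0638]
1 ang [-0.0002, -0.0001, -0.0001] sl [0.0004, 0.0011, 0.0638]
rotor [0.5246 0.3079] -4.91 res px [[-0.0, -0.2], [0.2, -0.3], [-1.8, -0.7], [1.7, 1.3], [-0.0, -0.2]]
A [0.6043 0.3011] B [0.5585 0.2355] C [0.4788 0.2423] D [0.4449 0.3148] E [0.4907 0.3804] F [0.5704 0.3736]
```

View pics/rot_last.png

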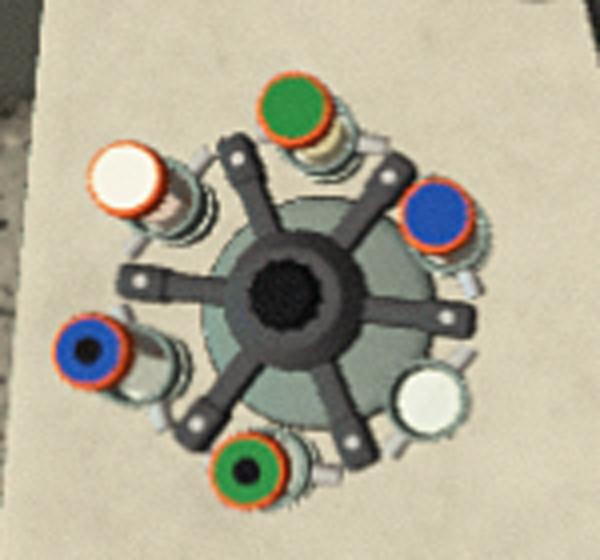

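The top view shows green_weight in D and blue_weight in E with about a 3 mm lean at the cap (the bucket's play), and C empty. Now the white weight from the rack.

Request:
step_arm:
  rows:
    - {"angular":[0,0,0],"slide":[0.0004,0.0012,0.064],"jaw":0.7}
    - {"angular":[0,0,0],"slide":[0.0004,0.0012,0.064],"jaw":0.7}
    - {"angular":[0,0,0],"slide":[0.0004,0.0012,0.064],"jaw":0.7}
    - {"angular":[0,0,0],"slide":[0,0,0],"jaw":0.7}
    - {"angular":[0,0,0],"slide":[0,0,0],"jaw":0.35}
    - {"angular":[0,0,0],"slide":[0,0,0],"jaw":0.3}
    - {"angular":[0,0,0],"slide":[0,0,0],"jaw":0.3}
    - {"angular":[0,0,0],"slide":[0,0,0],"jaw":0.3}

```text
time_s: 23.98
tool_pos: [0.5443, 0.1154, 0.1018]
tool_rot: [180.0, -0.0, 85.0]
force: [0.1, -0.8, 1.7]
grip_width: 0.0342
grasp_force: 15.0
```

Request:
step_arm:
  rows:
    - {"angular":[0,0,0],"slide":[0,0,-0.03],"jaw":0.3}
    - {"angular":[0,0,0],"slide":[0,0,-0.06],"jaw":0.3}
    - {"angular":[0,0,0],"slide":[0,0,-0.1],"jaw":0.3}
    - {"angular":[0,0,0],"slide":[0,0,-0.1],"jaw":0.3}
    - {"angular":[0,0,0],"slide":[0,0,-0.05],"jaw":0.3}
    - {"angular":[0,0,0],"slide":[0,0,0],"jaw":0.3}

```text
time_s: 24.72
tool_pos: [0.545, 0.1159, 0.2742]
tool_rot: [179.8, -0.1, 85.0]
force: [-0.0, 0.4, -0.4]
grip_width: 0.0342
grasp_force: 15.0
```

```bash
python3 pl.py .4786,.2424,.27,145,7; python3 - <<'E'
from h import *
s=env.read_camera('side')[:,:,::-1]; 
cv2.imwrite('pics/w1.png',cv2.resize(s[90:330,225:385],None,fx=2.5,fy=2.5,interpolation=cv2.INTER_CUBIC))
E
```

```text
t 24.73 p [0.545  0.1159 0.2742] rpy [ 1.7976e+02 -8.0000e-02  8.5000e+01] F [-0.   0.4 -0.4] w 0.0342 g 15.0 q7 -25
7 ang [0.0002, 0.0, -0.0476] sl [0.0343, -0.022, 0.0011]
6 ang [0.0002, 0.0, -0.0476] sl [0.0372, -0.0167, 0.0012]
5 ang [0.0002, 0.0, -0.0476] sl [0.0393, -0.0109, 0.0012]
4 ang [0.0002, 0.0, -0.0476] sl [0.0405, -0.005, 0.0012]
3 ang [0.0002, 0.0, -0.0476] sl [0.0408, 0.0011, 0.0012]
2 ang [0.0002, 0.0, -0.0476] sl [0.0402, 0.0072, 0.0012]
1 ang [0.0002, 0.0, -0.0476] sl [0.0386, 0.0131, 0.0012]
```

View pics/w1.png

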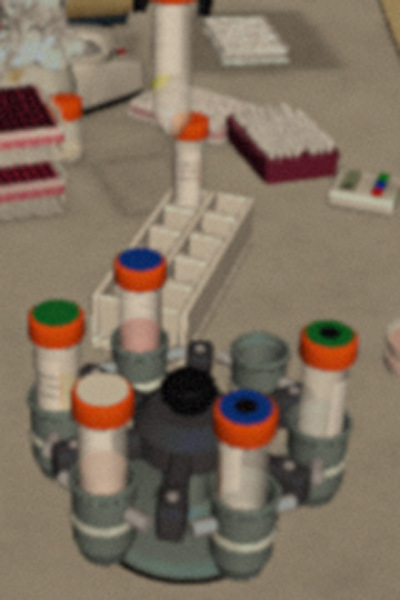

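The white weight is held upright, and the caps in the rotor look level in the side view. Carrying it to C.

Request:
step_arm:
  rows:
    - {"angular":[0,0,-0.0476],"slide":[0.0335,-0.022,0],"jaw":0.3}
    - {"angular":[0,0,-0.0476],"slide":[0.0365,-0.0165,0],"jaw":0.3}
    - {"angular":[0,0,-0.0476],"slide":[0.039,-0.011,0],"jaw":0.3}
    - {"angular":[0,0,-0.0476],"slide":[0.04,-0.005,0],"jaw":0.3}
    - {"angular":[0,0,-0.0476],"slide":[0.0405,0.001,0],"jaw":0.3}
    - {"angular":[0,0,-0.0476],"slide":[0.04,0.007,0],"jaw":0.3}
    - {"angular":[0,0,-0.0476],"slide":[0.038,0.013,0],"jaw":0.3}
    - {"angular":[0,0,0],"slide":[0,0,0.05],"jaw":0.3}
    - {"angular":[0,0,0],"slide":[0,0,0.05],"jaw":0.3}
    - {"angular":[0,0,0],"slide":[0,0,0],"jaw":0.3}

```text
time_s: 26.02
tool_pos: [0.4759, 0.2389, 0.2184]
tool_rot: [-179.7, -0.3, 145.0]
force: [0.5, -0.5, 0.5]
grip_width: 0.0343
grasp_force: 15.0
```

Request:
step_arm:
  rows:
    - {"angular":[0,0,0],"slide":[0,0,0],"jaw":0.3}

```text
time_s: 26.15
tool_pos: [0.4779, 0.2401, 0.2215]
tool_rot: [180.0, -0.1, 145.0]
force: [0.1, 0.2, -0.0]
grip_width: 0.0345
grasp_force: 15.0
```

```bash
python3 pl.py .4797,.2415,.15,145,4; python3 rotor.py AF
```

```text
t 26.15 p [0.4779 0.2401 0.2215] rpy [ 1.7999e+02 -8.0000e-02  1.4497e+02] F [ 0.1  0.2 -0. ] w 0.0345 g 15.0 q7 19
4 ang [0.0, -0.0001, -0.0] sl [-0.0004, 0.0011, 0.0357]
3 ang [0.0, -0.0001, -0.0] sl [-0.0004, 0.0011, 0.0357]
2 ang [0.0, -0.0001, -0.0] sl [-0.0004, 0.0011, 0.0357]
1 ang [0.0, -0.0001, -0.0] sl [-0.0004, 0.0011, 0.0357]Traceback (most recent call last):
  File "rotor.py", line 12, in <module>
    q=np.vstack(cs)[:,0]; e=cv2.fitEllipse(cv2.convexHull(q)); obs[i]=np.array(e[0])
      ~~~~~~~~~^^^^
    return _nx.concatenate(arrs, 0, dtype=dtype, casting=casting)
           ~~~~~~~~~~~~~~~^^^^^^^^^^^^^^^^^^^^^^^^^^^^^^^^^^^^^^^
ValueError: need at least one array to concatenate
```

Request:
step_arm:
  rows:
    - {"angular":[0,0,0],"slide":[-0.001,0.004,0.03],"jaw":0.3}
    - {"angular":[0,0,0],"slide":[0,0,0.05],"jaw":0.3}
    - {"angular":[0,0,0],"slide":[0,0,0.045],"jaw":0.3}
    - {"angular":[0,0,0],"slide":[0,0,0.015],"jaw":0.3}
    - {"angular":[0,0,0],"slide":[0,0,0],"jaw":0.3}

```text
time_s: 26.82
tool_pos: [0.4796, 0.2419, 0.151]
tool_rot: [179.9, -0.1, 145.0]
force: [1.2, 1.3, -2.7]
grip_width: 0.0343
grasp_force: 14.9
```

Request:
step_arm:
  rows:
    - {"angular":[0,0,0],"slide":[0,0,0.025],"jaw":0.3}
    - {"angular":[0,0,0],"slide":[0,0,0.018],"jaw":0.3}
    - {"angular":[0,0,0],"slide":[0,0,0.007],"jaw":0.3}
    - {"angular":[0,0,0],"slide":[0,0,0],"jaw":0.3}

```text
time_s: 27.32
tool_pos: [0.4795, 0.2418, 0.126]
tool_rot: [180.0, -0.1, 145.0]
force: [2.1, 1.3, -1.0]
grip_width: 0.0344
grasp_force: 14.9
```

Release, rise, then back off toward the rack so the cameras can check.

Request:
step_arm:
  rows:
    - {"angular":[0,0,0],"slide":[0,0,0],"jaw":0.6}
    - {"angular":[0,0,0],"slide":[0,0,0],"jaw":0.7}
    - {"angular":[0,0,0],"slide":[0,0,0],"jaw":0.7}
    - {"angular":[0,0,0],"slide":[0,0,-0.05],"jaw":0.7}
    - {"angular":[0,0,0],"slide":[0,0,-0.1],"jaw":0.7}
    - {"angular":[0,0,0],"slide":[0,0,-0.1],"jaw":0.7}
    - {"angular":[0,0,0],"slide":[0,0,0],"jaw":0.7}

```text
time_s: 28.2
tool_pos: [0.4812, 0.2427, 0.2552]
tool_rot: [179.7, 0.2, 145.0]
force: [0.5, 0.5, 0.7]
grip_width: 0.0609
grasp_force: 0.0
```

```bash
python3 pl.py .56,.02,.25,145,6
```

```text
t 28.2 p [0.4812 0.2427 0.2552] rpy [179.69   0.2  144.96] F [0.5 0.5 0.7] w 0.0609 g 0.0 q7 19
6 ang [0.0003, 0.0002, -0.0] sl [-0.0641, -0.0457, 0.0017]
5 ang [0.0003, 0.0002, -0.0] sl [-0.0641, -0.0457, 0.0017]
4 ang [0.0003, 0.0002, -0.0] sl [-0.0641, -0.0457, 0.0017]
3 ang [0.0003, 0.0002, -0.0] sl [-0.0641, -0.0457, 0.0017]
2 ang [0.0003, 0.0002, -0.0] sl [-0.0641, -0.0457, 0.0017]
1 ang [0.0003, 0.0002, -0.0] sl [-0.0641, -0.0457, 0.0017]
```

Request:
step_arm:
  rows:
    - {"angular":[0,0,0],"slide":[-0.064,-0.046,0],"jaw":0.7}
    - {"angular":[0,0,0],"slide":[-0.064,-0.046,0],"jaw":0.7}
    - {"angular":[0,0,0],"slide":[-0.064,-0.046,0],"jaw":0.7}
    - {"angular":[0,0,0],"slide":[-0.064,-0.046,0],"jaw":0.7}
    - {"angular":[0,0,0],"slide":[-0.064,-0.046,0],"jaw":0.7}
    - {"angular":[0,0,0],"slide":[-0.064,-0.046,0],"jaw":0.7}
    - {"angular":[0,0,0],"slide":[0,0,0],"jaw":0.7}
    - {"angular":[0,0,0],"slide":[0,0,0],"jaw":0.7}

```text
time_s: 29.2
tool_pos: [0.5568, 0.019, 0.2502]
tool_rot: [180.0, -0.2, 145.0]
force: [0.2, 0.6, 0.5]
grip_width: 0.061
grasp_force: 0.0
```

```bash
python3 rotor.py ABF; python3 - <<'E'
from h import *
t=env.read_camera('top')[:,:,::-1]; s=env.read_camera('side')[:,:,::-1]
cv2.imwrite('pics/f1.png',np.hstack([cv2.resize(t[175:305,110:240],(400,400)),cv2.resize(s[180:330,225:375],(400,400))]))
E
```

```text
rotor [0.5243 0.3082] -5.0 res px [[0.0, 0.1], [-0.1, -0.1], [0.1, -0.0]]
A [0.604  0.3013] B [0.5581 0.2357] C [0.4784 0.2427] D [0.4446 0.3152] E [0.4905 0.3807] F [0.5702 0.3738]
```

View pics/f1.png

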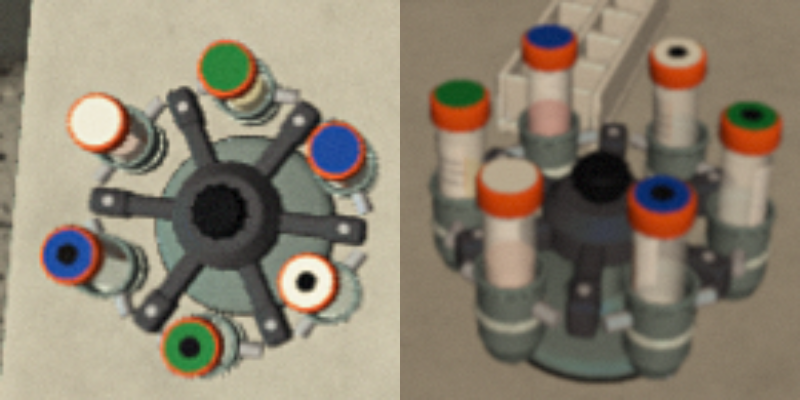

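All three pairs now sit opposite each other: green A–D, blue B–E, white C–F. The cap heights match the original seated views to within the bucket's play. Handing in.

```bash
python3 -c "
from cell import env
print(env.sign_off())"
```

```text
the job is handed in; nothing more can be done
None
```

The job is handed in, verdict not shown: each sample sits across the rotor from its same-colour counterweight, with all six tubes seated and let go after about 29 s, three leaning slightly within the bucket's play, and the plain tube and blue-capped bottle untouched.

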